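# Recharge the cupboard dehumidifier

## Robot

A 7-joint arm with a two-finger parallel gripper is mounted at the origin on the work surface. World frame = base frame: x ahead of the robot, y to its left, z up, the work surface at z = 0. Lengths are in m, angles in rad, forces in N, time in s.
With the tool pointing down it reaches from about 0.425 to 0.875 m from the base axis. Payload 4.7 kg.
Tool frame: the origin (TCP) lies between the finger pads, 19 mm behind the fingertips; this is the grasp point; x points along the fingers, z is the direction in which the jaws open and shut, and the axes are right-handed (so a half turn about x gives the same grasp; the last joint's range is limited). The gripper opens to 87 mm and grips with 3 to 60 N. Pads are 19 mm wide; open, the fingers measure 117 mm over their backs; the gripper's body (75 mm by 190 mm) begins 51 mm behind the grasp point.
Start: joints at [-1.248, 0.321, -0.07, 1.45, 0.023, 1.371, -0.057], TCP at [0.198, 0.619, 0.241] pointing down, gripper open.
Joint ranges: [-2.86, 2.86], [-0.3, 2.09], [-1.38, 1.24], [0.06, 2.45], [-1.56, 4.7], [0.09, 2.05], [-2.69, 2.69]. Speed limits (rad/s): [2.57, 2.57, 3.14, 3.14, 3.14, 3.14, 3.14].

## Interface

Orientations are given as a rotation vector (axis times angle).
In Python, from station import env gives the robot as it stands.
- The arm moves only by the tool play_rows, never from a script. Its argument "plan" is a list of rows, each a list of 3 entries, a list of its own where there are three numbers: the shift along the tool's x, y, z in m, then the turn, a rotation vector about the tool's x, y, z in rad, then the opening, from -1 (shut) to 1 (fully open), so that 0 is half open. A call has 1 to 10 rows; each row shifts and turns the commanded pose from where the row before left it, along the tool's axes as they then stand; what a row does not reach is not made up. A row lasts 1/12 s, in which the tool goes at most 41.7 mm and 7.16 degrees, less where a joint would pass 70% of its speed; a pose out of reach is approached as far as the arm can. A call with a gripper value outside its range is refused whole. The fingers move at their own pace and stop on an object; the grip force is fixed at half the most. Time passes only in rows, so rows that do not move let the fingers close. It gives the time, the measured TCP pose, the force and the opening at its end, in the units of the state.
- env.get_state(): the state, without advancing time (a new reading comes with each control period).
- env.get_image(name): name is "side" or "top" or "wrist"; returns a dict with "frame" (480x640x3 uint8, blue, green, red), "fx", "fy", "cx", "cy" (pixels), "xyz" and "rotation" of the camera in the world. Camera axes: x right, y up, looking along -z (the intrinsics and any distortion apply to the point x, -y, -z); pixel columns grow to the right and rows downward; lengths in m; the calibration is good to about 2 mm. The wrist camera is an equidistant fisheye: a pixel r from the principal point sees the ray r / f radians off the axis. A picture is of the moment at which its call begins. There is no depth.
- env.hand_in(): hands the job in, once; it reports no verdict.
The state is a dict: "time_s": time; "joints": joint angles; "dq": joint speeds; "joint_torque": joint torques, N m; "tool_pos": TCP position; "orientation": TCP orientation; "ft_force": force on the tool from outside, world axes, zero at the start; "moment": the same for the moment, N m; "gripper_width": finger opening in m.
Only numpy, scipy, OpenCV 4.12 (cv2) and the standard library are available. Lean on these libraries where they do the work, as an engineer would, in place of code of your own. Each camera call takes 0.05 s, during which the arm holds its last target.

## Task

Recharge the dehumidifier: using the scoop, move every white desiccant ball from the grey tub into the open bay of the dehumidifier, never touching the balls with the fingers. When all of them are in, turn the dehumidifier's dial clockwise until its white pointer line points at the one long thick mark. Leave the scoop standing in the middle of its black mat, and do not disturb the other things on the table.

Things in the scene. Friction and masses are not known exactly. Their poses are not given: they have to be found in the camera images.
- tub: Fixed grey plastic tub, open on top, 255 mm long (its x), 106 mm wide (its y), walls 5 mm thick, 90 mm high; origin: centre of its underside, z up. Inside 245 x 96 mm. Floor top, tub frame: slopes down at 14 deg from (x -122, z 32 mm) to (x -18, z 6 mm), then flat at z 6 to x +78 mm, then a 45 deg ramp up to (x +122, z 51 mm). The balls start on the flat.
- tub_foot (a point): The point on the tub's midline where the flat floor meets the ramp (tub frame x +77.5, y 0, z +6 mm); axes as the tub's. Balls roll off both slopes onto the flat; a scoop pushed along the flat in +x and then up the ramp gets under them.
- unit: Fixed dehumidifier, white and black box 160 mm deep (its x), 280 mm wide (its y), 100 mm high; origin: centre of its underside, z up. Its +y half is an open bay, a square well 136 x 136 mm centred at unit frame (0, +66 mm), floor at z 20 mm, rim at z 100 mm. Its -y half is a flat deck at z 100 mm with the dial at (0, -71 mm).
- bay_in (a point): Centre of the bay's floor, 80 mm below its rim; axes as the unit's.
- dial (a joint): Dial angle, rad, 0 to 3.14, growing clockwise seen from above; it stays where left and turns with about 0.05 N m. A white line on one half of the bar's top is the pointer: at q it points to (-cos q, sin q) in the unit's frame. Ticks are printed on the deck every 20 deg from 0; the target is the one long, thick tick at 80 deg (1.396 rad).
- dial_grip (a point): Point on the dial's axis at the height to grip, 37 mm above the deck, 7 mm below the top of the dial's upright bar, which is 57 mm long (along the pointer), 14 mm thick and 32 mm high, on a black disc 60 mm across over a round base 84 mm across. z up.
- rest: Fixed black rubber mat, 150 mm (its x) by 140 mm (its y), 4 mm thick, the scoop's place. Origin: centre of its underside.
- rest_mid (a point): Centre of the mat's upper face.
- scoop: Loose scoop, 120 to 200 g. Origin: underside of the pan below the handle's axis; z up, +x to the open lip. Pan x -12 to +70, y -40 to +40, 2.5 mm thick; back wall x 12 to 15, up to z 42; side walls 3 mm thick, x 12 to 58, up to z 24. Black handle: upright post 24 x 24 mm on the axis, up to z 120; grip it from above with the TCP near z 95, across x or y.
- scoop_mid (a point): Centre of the scoop's footprint: underside, 29 mm ahead (+x) of its origin.
- scoop_pan (a point): Middle of the scoop's hollow, 43 mm ahead (+x) of its origin and 17.5 mm up. It holds about 2 to 5 balls.
- ball0: White glazed, slippery ceramic desiccant ball, 28 mm across, about 12 g, in the tub at the start; origin at its centre. Between 5 and 8 of the balls ball0 to ball7 are there.
- ball1: White glazed, slippery ceramic desiccant ball, 28 mm across, about 12 g, in the tub at the start; origin at its centre. Between 5 and 8 of the balls ball0 to ball7 are there.
- ball2: White glazed, slippery ceramic desiccant ball, 28 mm across, about 12 g, in the tub at the start; origin at its centre. Between 5 and 8 of the balls ball0 to ball7 are there.
- ball3: White glazed, slippery ceramic desiccant ball, 28 mm across, about 12 g, in the tub at the start; origin at its centre. Between 5 and 8 of the balls ball0 to ball7 are there.
- ball4: White glazed, slippery ceramic desiccant ball, 28 mm across, about 12 g, in the tub at the start; origin at its centre. Between 5 and 8 of the balls ball0 to ball7 are there.
- ball5: White glazed, slippery ceramic desiccant ball, 28 mm across, about 12 g, in the tub at the start; origin at its centre. Between 5 and 8 of the balls ball0 to ball7 are there.
- ball6: White glazed, slippery ceramic desiccant ball, 28 mm across, about 12 g, in the tub at the start; origin at its centre. Between 5 and 8 of the balls ball0 to ball7 are there.
- ball7: White glazed, slippery ceramic desiccant ball, 28 mm across, about 12 g, in the tub at the start; origin at its centre. Between 5 and 8 of the balls ball0 to ball7 are there.
- hub: Loose black USB hub 45 x 100 x 20 mm, a bystander. Origin: centre of its underside.
- brick: Loose black power supply 115 x 60 x 35 mm, a bystander. Origin: centre of its underside.
- screwdriver: Loose screwdriver 170 mm long, a bystander.
- mug: Loose white mug 76 mm across, 90 mm high, a bystander. Origin: centre of its underside.
- tester: Loose grey cable tester 60 x 110 x 28 mm, a bystander. Origin: centre of its underside.

How it is judged:
By the outcome, as a careful person would: the job done as asked, in the order asked, and still so for the second after the job is handed in, with the robot touching nothing.
Of ball0, ball1, ball2, ball3, ball4, ball5, ball6, ball7 only 5 to 8 are there at a start; the rules pass over those that are not, and their reading is None.
At some moment in a run one of scoop may be knocked a few centimetres aside while the robot is not near it.
It also fails if it takes over 210 s, if anything falls off the work surface, if the arm or the gripper's body presses on something with over 40 N, if the wrist force passes 120 N, or if a joint passes its speed limit or range.

## Working session

There is one attempt and no reset: what is moved stays moved. The work goes in short steps, Python scripts to look and compute and a tool call to move; the robot and the scene stay as the last step left them, time stands still between calls to the robot, and variables do not carry over. Pictures are saved under pics/ and viewed, and the job is handed in when it is done.

Besides the shell and the picture viewer there is one more tool, called after ">>>" as name([rows], argument=value, ...), one row to a line, values as JSON. play_rows: Moves the arm, as the interface text tells. Its arguments: {"type":"object","properties":{"plan":{"type":"array","items":{"type":"array"}}},"required":["plan"]}

```bash
ls; mkdir -p pics; python3 - <<'E'
from station import env
import cv2, numpy as np
s=env.get_state(); print({k:np.round(v,3).tolist() for k,v in s.items()})
for n in ["side","top","wrist"]:
    d=env.get_image(n); cv2.imwrite(f"pics/{n}0.png",d["frame"]); print(n,d["fx"],d["fy"],d["cx"],d["cy"],np.round(d["xyz"],4).tolist(),np.round(d["rotation"],4).tolist(),[k for k in d])
E
```

```text
pics
{'time_s': 0.0, 'joints': [-1.248, 0.322, -0.07, 1.452, 0.023, 1.371, -0.057], 'dq': [-0.001, -0.0, 0.001, 0.0, -0.0, 0.001, -0.0], 'joint_torque': [-0.0, -49.129, -0.404, -31.254, -0.064, 0.044, 0.0], 'tool_pos': [0.197, 0.619, 0.24], 'orientation': [-0.98, 1.341, 0.978], 'ft_force': [-0.097, -0.239, 0.24], 'moment': [-0.011, -0.009, 0.051], 'gripper_width': 0.087}
side 436.69928939670365 436.69928939670365 323.9606531627801 243.8098358668109 [0.3396, -0.6503, 0.5204] [1.0121, -0.1509, -0.3254] ['frame', 'fx', 'fy', 'cx', 'cy', 'xyz', 'rotation']
top 516.427932238216 516.427932238216 321.7814909650459 229.60635067950975 [0.4255, -0.0095, 0.9899] [0.1428, -0.078, -1.5795] ['frame', 'fx', 'fy', 'cx', 'cy', 'xyz', 'rotation']
wrist 371.64829954431775 371.64829954431775 322.56899681326365 240.81472395727957 [0.1351, 0.6399, 0.3838] [-0.2117, -0.1522, 1.2552] ['frame', 'fx', 'fy', 'cx', 'cy', 'xyz', 'rotation']
```

View pics/side0.png

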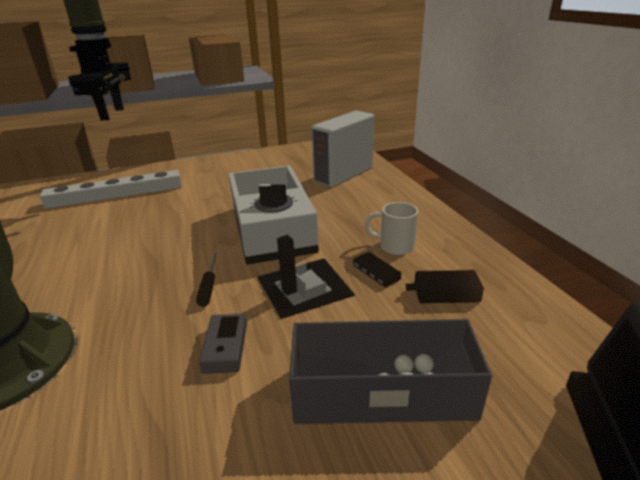

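View pics/top0.png

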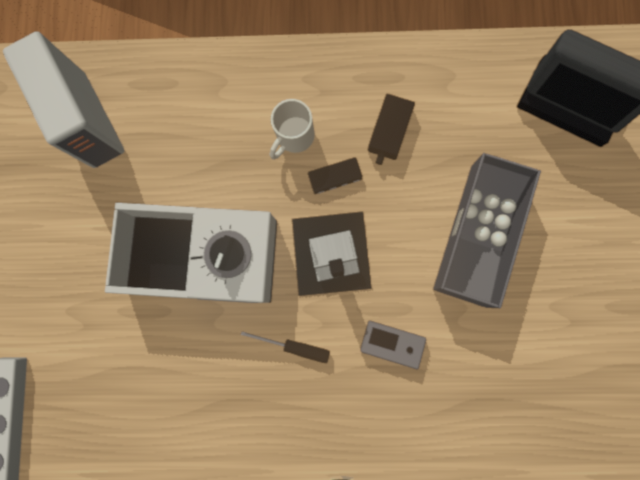

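View pics/wrist0.png

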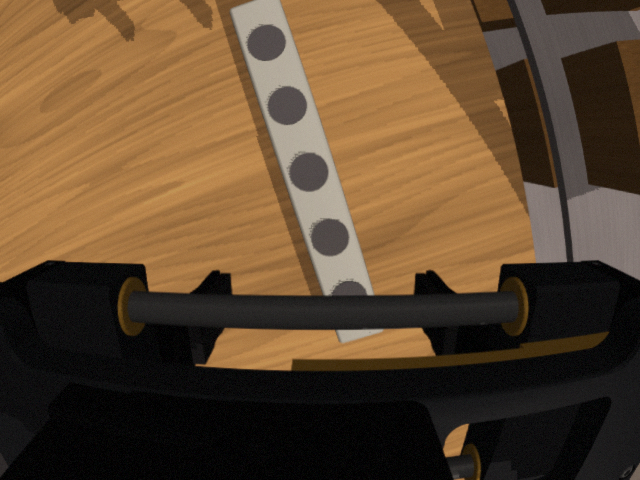

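```bash
cat > h.py <<'E'
from station import env
import cv2, numpy as np
from scipy.spatial.transform import Rotation as R
def cam(n): return env.get_image(n)
def proj(d,P):
    P=np.atleast_2d(P); c=R.from_rotvec(d["rotation"]).inv().apply(P-np.array(d["xyz"]))
    return np.c_[d["cx"]+d["fx"]*c[:,0]/-c[:,2], d["cy"]-d["fy"]*c[:,1]/-c[:,2]]
def ray(d,uv,z):
    uv=np.atleast_2d(np.array(uv,float)); v=np.c_[(uv[:,0]-d["cx"])/d["fx"],-(uv[:,1]-d["cy"])/d["fy"],-np.ones(len(uv))]
    v=R.from_rotvec(d["rotation"]).apply(v); o=np.array(d["xyz"]); t=(z-o[2])/v[:,2]
    return o+v*t[:,None]
E
python3 - <<'E'
from h import *
d=cam("top"); f=d["frame"]
def crop(x0,y0,x1,y1,s,name): cv2.imwrite("pics/"+name,cv2.resize(f[y0:y1,x0:x1],None,fx=s,fy=s,interpolation=cv2.INTER_CUBIC))
crop(420,140,560,320,3,"c_tub.png"); crop(95,190,290,310,4,"c_unit.png"); crop(280,200,380,310,5,"c_scoop.png")
E
```

```text
(no output)
```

View pics/c_tub.png

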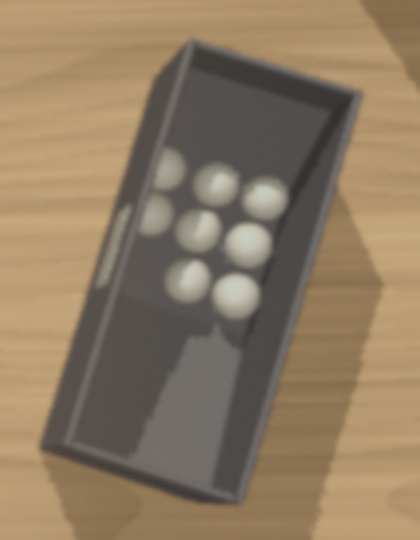

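View pics/c_unit.png

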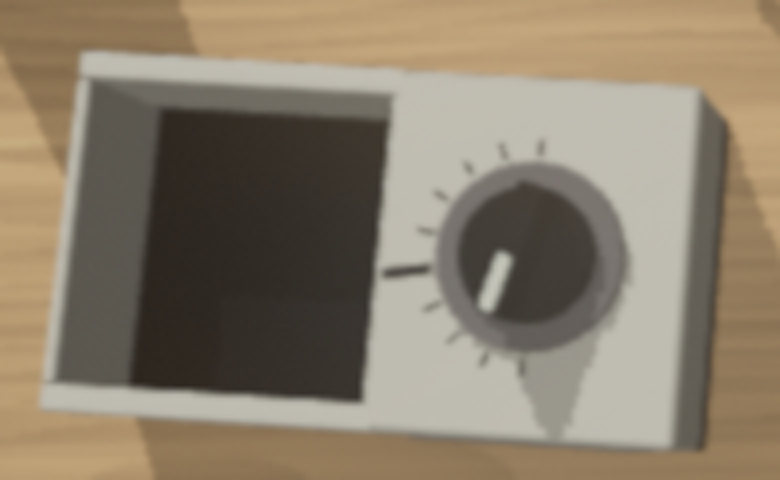

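View pics/c_scoop.png

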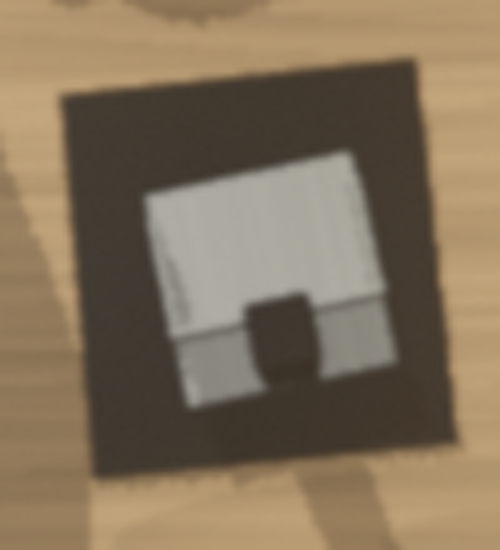

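```bash
python3 - <<'E'
from h import *
d=cam("top")
def C(p,x0,y0,s): return (np.array(p,float)+.5)/s-.5+[x0,y0]
def yaw(v): return np.degrees(np.arctan2(v[1],v[0]))
u=ray(d,C([(83,52),(700,90),(672,448),(42,407)],95,190,4),.1)   # +x+y,+x-y,-x-y,-x+y
print("unit c",u.mean(0),"edges",[np.linalg.norm(u[i]-u[(i+1)%4]) for i in range(4)],
  "yaw x",yaw(u[0]-u[3]),yaw(u[1]-u[2]),"from y",yaw(u[0]-u[1])-90,yaw(u[3]-u[2])-90)
t=ray(d,C([(193,42),(360,94),(240,502),(66,443)],420,140,3),.09)
print("tub c",t.mean(0),"edges",[np.linalg.norm(t[i]-t[(i+1)%4]) for i in range(4)],
  "yaw",yaw(t[0]-t[3]),yaw(t[1]-t[2]),yaw(t[0]-t[1])-90,yaw(t[3]-t[2])-90)
m=ray(d,C([(62,93),(416,60),(456,442),(95,477)],280,200,5),.004)
print("mat",m.mean(0),[np.linalg.norm(m[i]-m[(i+1)%4]) for i in range(4)],yaw(m[0]-m[3]),yaw(m[1]-m[2]),yaw(m[0]-m[1])-90)
s=ray(d,C([(145,193),(350,152),(397,362),(190,408)],280,200,5),.0065)
print("scoop fl,fr,br,bl",s.round(4).tolist(),[np.linalg.norm(s[i]-s[(i+1)%4]) for i in range(4)],yaw(s[0]-s[3]),yaw(s[1]-s[2]),"mid",s.mean(0))
b=ray(d,C([(165,170),(217,185),(265,198),(152,215),(199,231),(248,244),(188,281),(236,296)],420,140,3),.02)
a=np.radians(yaw(t[1]-t[2])); 
for p in b:
    q=p-t.mean(0); print("ball tubframe",round(q[0]*np.cos(a)+q[1]*np.sin(a),3),round(-q[0]*np.sin(a)+q[1]*np.cos(a),3))
dd=ray(d,C([(533,255)],95,190,4),.113); print("dial disc",dd)
pt=ray(d,C([(504,256),(487,308)],95,190,4),.144); print("pointer",pt,yaw(pt[1]-pt[0]))
st=env.get_state(); print(R.from_rotvec(st["orientation"]).as_matrix().round(3).tolist())
# handle top
ht=ray(d,C([(247,303),(305,295),(318,377),(268,385)],280,200,5),.124);print("handle top",ht)
E
```

```text
unit c [0.51650683 0.26208048 0.1       ] edges [np.float64(0.27771666298340103), np.float64(0.15612494902627583), np.float64(0.27699396749241384), np.float64(0.15761701632295536)] yaw x -3.870362353208146 -4.131201597479186 from y -4.482777662604889 -4.175398747513853
tub c [ 0.5503433  -0.26798896  0.09      ] edges [np.float64(0.10070716495352605), np.float64(0.24987597198268255), np.float64(0.10230546315538826), np.float64(0.24961594744482277)] yaw -19.699659085995794 -19.332936525655825 -19.39784079348361 -19.545316500915106
mat [0.51996767 0.01343837 0.004     ] [np.float64(0.13771466397200494), np.float64(0.14741738561603754), np.float64(0.1375149912221209), np.float64(0.14851682878553615)] 4.8129734498802685 4.736119964085762 4.483379852055037
scoop fl,fr,br,bl [[0.5484, 0.056, 0.0065], [0.5632, -0.023, 0.0065], [0.4825, -0.0394, 0.0065], [0.4659, 0.0393, 0.0065]] [np.float64(0.08032994797829926), np.float64(0.08237663936761655), np.float64(0.08048579873188859), np.float64(0.08417420679120557)] 11.433090081268935 11.546020471706191 mid [0.51501544 0.00823529 0.0065    ]
ball tubframe 0.065 0.031
ball tubframe 0.066 -0.002
ball tubframe 0.067 -0.033
ball tubframe 0.035 0.031
ball tubframe 0.034 0.0
ball tubframe 0.036 -0.031
ball tubframe 0.002 -0.002
ball tubframe 0.002 -0.033
dial disc [[0.51080724 0.18804029 0.113     ]]
pointer [[0.50753075 0.19317772 0.144     ]
 [0.48605033 0.19986399 0.144     ]] 162.71004480010953
[[-0.0, -0.953, 0.304], [-0.001, 0.304, 0.953], [-1.0, -0.0, -0.001]]
handle top [[ 0.49603261  0.0140473   0.124     ]
 [ 0.49848395 -0.00546251  0.124     ]
 [ 0.47097084 -0.00942133  0.124     ]
 [ 0.46848764  0.00732108  0.124     ]]
```

>>> play_rows([
  [[0,-0.023,-0.025],[0,0,0],1],
  [[0,-0.023,-0.025],[0,0,0],1],
  [[0,-0.023,-0.025],[0,0,0],1],
  [[0,-0.023,-0.025],[0,0,0],1],
  [[0,-0.023,-0.025],[0,0,0],1],
  [[0,-0.023,-0.025],[0,0,0],1],
  [[0,-0.023,-0.025],[0,0,0],1],
  [[0,-0.023,-0.025],[0,0,0],1],
  [[0,-0.023,-0.025],[0,0,0],1],
  [[0,-0.023,-0.025],[0,0,0],1],
])

```text
time_s: 1.08
tool_pos: [0.3411, 0.3095, 0.2413]
orientation: [-0.979, 1.339, 0.979]
ft_force: [0.0, -0.3, -0.2]
gripper_width: 0.0874
```

>>> play_rows([
  [[0,0,0],[0.106,0,0],1],
  [[0,0,0],[0.106,0,0],1],
  [[0,0,0],[0.106,0,0],1],
  [[0,0,0],[0.106,0,0],1],
  [[0,0,0],[0.106,0,0],1],
  [[0,0,0],[0.106,0,0],1],
  [[0,0,0],[0.106,0,0],1],
  [[0,0,0],[0.106,0,0],1],
  [[0,0,0],[0.106,0,0],1],
  [[0,0,0],[0.106,0,0],1],
])

```text
time_s: 1.92
tool_pos: [0.3406, 0.3111, 0.2413]
orientation: [-0.154, 1.565, 0.155]
ft_force: [-0.4, 0.3, 0.7]
gripper_width: 0.0872
```

```bash
cat >> h.py <<'E'
def Rt(yaw,pitch=0,roll=0):
    """tool rotation: z=fwd at yaw(deg), x down, pitch(deg)>0 lip down"""
    B=np.array([[0,0,1],[0,1,0],[-1,0,0]],float)  # columns tool x,y,z in scoop frame
    return R.from_euler("z",yaw,degrees=True)*R.from_euler("y",pitch,degrees=True)*R.from_euler("x",roll,degrees=True)*R.from_matrix(B)
def go(pos,yaw,pitch=0,roll=0):
    s=env.get_state(); r0=R.from_rotvec(s["orientation"]); p0=np.array(s["tool_pos"])
    dp=r0.inv().apply(np.array(pos)-p0); rv=(r0.inv()*Rt(yaw,pitch,roll)).as_rotvec()
    print("t",s["time_s"],"pos",p0.round(4),"shift tool",dp.round(4),"n>=",np.ceil(np.linalg.norm(dp)/.0417),"rot",rv.round(4),"n>=",np.ceil(np.degrees(np.linalg.norm(rv))/7.16),"| q",np.round(s["joints"],2),"f",np.round(s["ft_force"],1),"w",round(s["gripper_width"],4))
    f=r0.apply([0,0,1]); print("   yaw",round(np.degrees(np.arctan2(f[1],f[0])),1),"pitch",round(np.degrees(-np.arcsin(f[2])),1))
E
python3 - <<'E'
from h import *
go([.4866,.0024,.24],11.5)
d=cam("top"); cv2.imwrite("pics/top1.png",d["frame"])
E
```

```text
t 1.9167 pos [0.3406 0.3111 0.2413] shift tool [ 0.0012 -0.3313  0.0828] n>= 9.0 rot [-0.0039  0.0001 -0.0001] n>= 1.0 | q [-0.9  -0.08  0.1   1.9   0.01  1.33 -0.61] f [-0.4  0.3  0.7] w 0.0872
   yaw 11.3 pitch -0.0
```

View pics/top1.png

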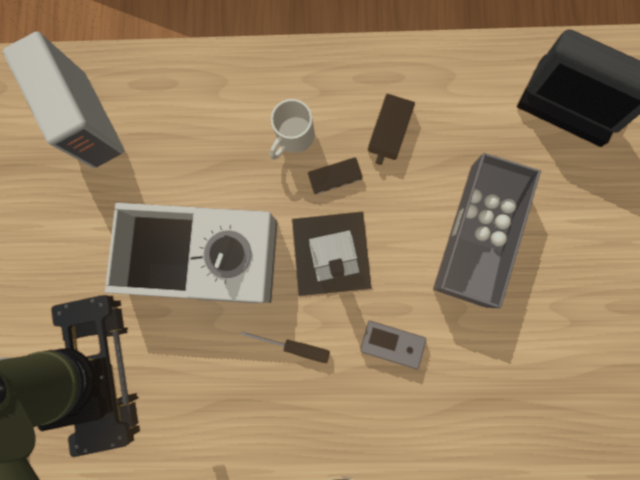

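>>> play_rows([
  [[0,-0.033,0.0083],[0,0,0],1],
  [[0,-0.033,0.0083],[0,0,0],1],
  [[0,-0.033,0.0083],[0,0,0],1],
  [[0,-0.033,0.0083],[0,0,0],1],
  [[0,-0.033,0.0083],[0,0,0],1],
  [[0,-0.033,0.0083],[0,0,0],1],
  [[0,-0.033,0.0083],[0,0,0],1],
  [[0,-0.033,0.0083],[0,0,0],1],
  [[0,-0.033,0.0083],[0,0,0],1],
  [[0,0,0],[0,0,0],1],
])

```text
time_s: 2.8
tool_pos: [0.4756, 0.0278, 0.2417]
orientation: [-0.155, 1.563, 0.15]
ft_force: [0.1, 0.5, 0.1]
gripper_width: 0.087
```

```bash
python3 - <<'E'
from h import *
go([.4866,.0024,.099],11.5)
d=cam("wrist"); cv2.imwrite("pics/w1.png",d["frame"])
d=cam("side"); cv2.imwrite("pics/s1.png",d["frame"])
print(proj(d,[[.4866,.0024,.124]]))
E
```

```text
t 2.8 pos [0.4756 0.0278 0.2417] shift tool [ 0.1428 -0.0266  0.0057] n>= 4.0 rot [-0.0065  0.0017  0.0033] n>= 1.0 | q [-0.62 -0.07  0.48  1.88  0.04  1.33  0.05] f [0.1 0.5 0.1] w 0.087
   yaw 11.1 pitch -0.1
[[284.26222228 238.36122637]]
```

View pics/w1.png

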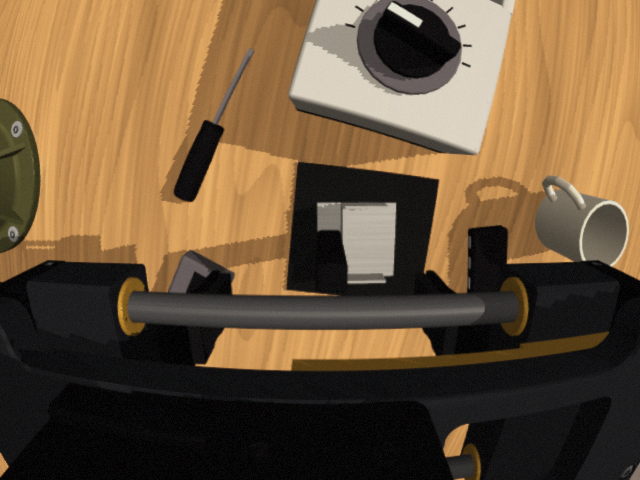

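View pics/s1.png

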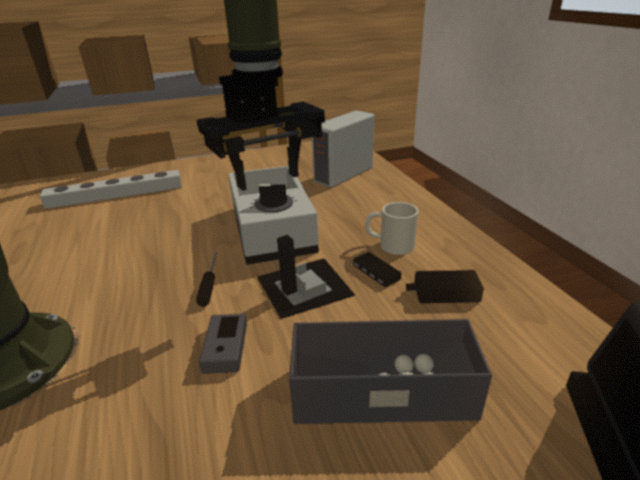

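>>> play_rows([
  [[0,-0.0266,0.0057],[-0.0065,0.0017,0.0033],1],
  [[0.02,0,0],[0,0,0],1],
  [[0.03,0,0],[0,0,0],1],
  [[0.03,0,0],[0,0,0],1],
  [[0.03,0,0],[0,0,0],1],
  [[0.02,0,0],[0,0,0],1],
  [[0.013,0,0],[0,0,0],1],
  [[0,0,0],[0,0,0],1],
  [[0,0,0],[0,0,0],1],
])

```text
time_s: 3.65
tool_pos: [0.4834, 0.012, 0.0979]
orientation: [-0.163, 1.568, 0.169]
ft_force: [0.5, 1.8, 1.4]
gripper_width: 0.0872
```

```bash
python3 - <<'E'
from h import *
go([.4866,.0024,.099],11.5)
d=cam("side"); f=d["frame"]; cv2.imwrite("pics/s2.png",cv2.resize(f[130:330,200:400],None,fx=3,fy=3))
E
```

```text
t 3.65 pos [0.4834 0.012  0.0979] shift tool [-0.0011 -0.0101  0.0012] n>= 1.0 rot [ 0.0107 -0.0033 -0.0036] n>= 1.0 | q [-0.58  0.1   0.53  2.04 -0.06  1.03  0.19] f [0.5 1.8 1.4] w 0.0872
   yaw 12.1 pitch 0.2
```

View pics/s2.png

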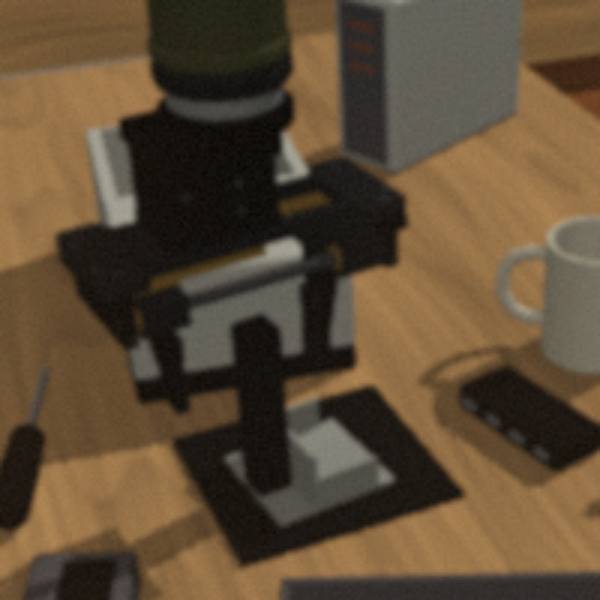

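>>> play_rows([
  [[-0.001,-0.01,0.0012],[0.0107,-0.0033,-0.0036],1],
  [[0,0,0],[0,0,0],1],
  [[0,0,0],[0,0,0],1],
])

```text
time_s: 3.95
tool_pos: [0.4883, 0.0006, 0.1004]
orientation: [-0.154, 1.561, 0.154]
ft_force: [0.5, -0.1, 0.3]
gripper_width: 0.0872
```

```bash
python3 - <<'E'
from h import *
go([.4866,.0024,.099],11.5)
E
```

```text
t 3.95 pos [0.4883 0.0006 0.1004] shift tool [ 0.0014  0.0021 -0.0013] n>= 1.0 rot [-0.0041  0.004   0.0002] n>= 1.0 | q [-0.57  0.1   0.54  2.03 -0.06  1.02  0.2 ] f [ 0.5 -0.1  0.3] w 0.0872
   yaw 11.3 pitch -0.2
```

>>> play_rows([
  [[0,0,0],[0,0,0],-1],
  [[0,0,0],[0,0,0],-1],
  [[0,0,0],[0,0,0],-1],
  [[0,0,0],[0,0,0],-1],
  [[0,0,0],[0,0,0],-1],
  [[0,0,0],[0,0,0],-1],
  [[0,0,0],[0,0,0],-1],
  [[0,0,0],[0,0,0],-1],
])

```text
time_s: 4.62
tool_pos: [0.4873, 0.0012, 0.0992]
orientation: [-0.155, 1.564, 0.155]
ft_force: [-0.9, -0.3, -1.0]
gripper_width: 0.0414
```

>>> play_rows([
  [[0,0,0],[0,0,0],-1],
  [[0,0,0],[0,0,0],-1],
  [[0,0,0],[0,0,0],-1],
  [[0,0,0],[0,0,0],-1],
  [[0,0,0],[0,0,0],-1],
  [[0,0,0],[0,0,0],-1],
])

```text
time_s: 5.12
tool_pos: [0.4874, 0.0012, 0.0992]
orientation: [-0.155, 1.563, 0.155]
ft_force: [0.6, -0.5, -0.6]
gripper_width: 0.0237
```

```bash
python3 - <<'E'
from h import *
go([.4866,.0024,.099],11.5)
E
```

```text
t 5.1167 pos [0.4874 0.0012 0.0992] shift tool [ 0.0002  0.0013 -0.0005] n>= 1.0 rot [-0.0029  0.0017  0.0003] n>= 1.0 | q [-0.57  0.1   0.54  2.03 -0.06  1.02  0.2 ] f [ 0.6 -0.5 -0.6] w 0.0237
   yaw 11.3 pitch -0.1
```

>>> play_rows([
  [[-0.01,0,0],[0,0,0],-1],
  [[-0.025,0,0],[0,0,0],-1],
  [[-0.03,0,0],[0,0,0],-1],
  [[-0.03,0,0],[0,0,0],-1],
  [[-0.03,0,0],[0,0,0],-1],
  [[-0.025,0,0],[0,0,0],-1],
  [[-0.01,0,0],[0,0,0],-1],
  [[0,0,0],[0,0,0],-1],
])

```text
time_s: 5.78
tool_pos: [0.4884, 0.0012, 0.262]
orientation: [-0.154, 1.558, 0.156]
ft_force: [0.5, 0.5, -1.6]
gripper_width: 0.0236
```

```bash
cat >> h.py <<'E'
TC=np.array([.5503,-.268,0]); TY=-19.45
def tub(x,y,z):  # tub frame (m) -> world
    return TC+R.from_euler("z",TY,degrees=True).apply([x,y,z])
def totub(p): return R.from_euler("z",-TY,degrees=True).apply(np.array(p)-TC)
H=.0952
def tcp_for(x,y,z,pitch,yaw=TY):
    """TCP world pos such that scoop origin is at tub-frame x,y,z with pitch"""
    return tub(x,y,z)-H*Rt(yaw,pitch).apply([1,0,0])
E
python3 - <<'E'
from h import *
go(tub(-.08,0,.16)+[0,0,H],TY)
d=cam("side"); f=d["frame"]; cv2.imwrite("pics/s3.png",cv2.resize(f[80:330,150:450],None,fx=2.5,fy=2.5))
E
```

```text
t 5.7833 pos [0.4884 0.0012 0.262 ] shift tool [ 0.0063 -0.2351 -0.061 ] n>= 6.0 rot [ 0.5372  0.0066 -0.0019] n>= 5.0 | q [-0.6  -0.06  0.52  1.83  0.03  1.36  0.12] f [ 0.5  0.5 -1.6] w 0.0236
   yaw 11.3 pitch -0.4
```

View pics/s3.png

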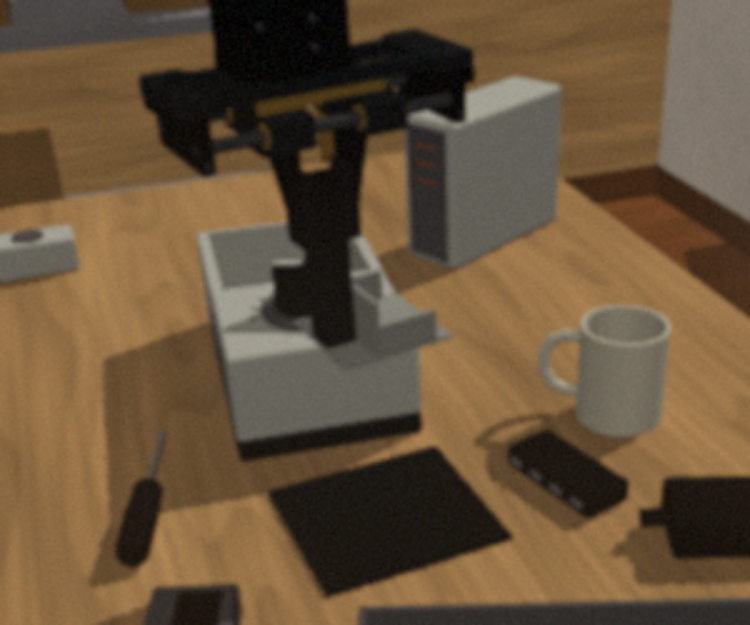

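>>> play_rows([
  [[0,-0.02,-0.005],[0,0,0],-1],
  [[0,-0.034,-0.009],[0,0,0],-1],
  [[0,-0.034,-0.009],[0,0,0],-1],
  [[0,-0.034,-0.009],[0.09,0,0],-1],
  [[0,-0.034,-0.006],[0.09,0,0],-1],
  [[0,-0.034,-0.003],[0.09,0,0],-1],
  [[0,-0.03,0],[0.09,0,0],-1],
  [[0,-0.015,0.003],[0.09,0,0],-1],
  [[0,0,0],[0.08,0,0],-1],
  [[0,0,0],[0,0,0],-1],
])

```text
time_s: 6.67
tool_pos: [0.4716, -0.2394, 0.2568]
orientation: [0.265, 1.557, -0.265]
ft_force: [-0.0, 0.4, -1.6]
gripper_width: 0.0241
```

```bash
python3 - <<'E'
from h import *
go(tub(-.08,0,.16)+[0,0,H],TY)
d=cam("top"); f=d["frame"]; cv2.imwrite("pics/t3.png",cv2.resize(f[130:330,370:570],None,fx=3,fy=3))
E
```

```text
t 6.6667 pos [ 0.4716 -0.2394  0.2568] shift tool [ 0.0016 -0.0007  0.0037] n>= 1.0 rot [ 0.002  -0.0026  0.0006] n>= 1.0 | q [-0.35  0.05  0.8   1.75 -0.04  1.36  0.12] f [-0.   0.4 -1.6] w 0.0241
   yaw -19.3 pitch 0.1
```

View pics/t3.png

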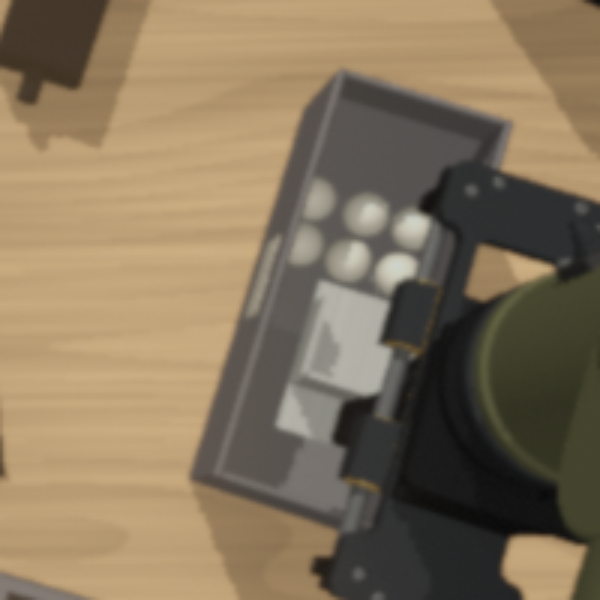

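```bash
python3 - <<'E'
from h import *
go(tcp_for(-.088,0,.09,14),TY,14)
go(tcp_for(-.088,0,.028,14),TY,14)
E
```

```text
t 6.7167 pos [ 0.4721 -0.2382  0.257 ] shift tool [ 0.0746 -0.0022  0.0188] n>= 2.0 rot [0.0078 0.242  0.0009] n>= 2.0 | q [-0.35  0.05  0.8   1.75 -0.04  1.36  0.13] f [ 0.7  0.2 -1.3] w 0.024
   yaw -19.0 pitch 0.1
t 6.7167 pos [ 0.4721 -0.2382  0.257 ] shift tool [ 0.1366 -0.0022  0.019 ] n>= 4.0 rot [0.0078 0.242  0.0009] n>= 2.0 | q [-0.35  0.05  0.8   1.75 -0.04  1.36  0.13] f [ 0.7  0.2 -1.3] w 0.024
   yaw -19.0 pitch 0.1
```

>>> play_rows([
  [[0.02,-0.001,0.005],[0,0,0],-1],
  [[0.03,-0.001,0.007],[0,0,0],-1],
  [[0.025,0,0.007],[0.008,0.08,0],-1],
  [[0,0,0],[0,0.08,0],-1],
  [[0,0,0],[0,0.082,0],-1],
  [[0.02,0,0.005],[0,0,0],-1],
  [[0.02,0,0.005],[0,0,0],-1],
  [[0.01,0,0.0025],[0,0,0],-1],
  [[0,0,0],[0,0,0],-1],
])

```text
time_s: 7.47
tool_pos: [0.4893, -0.2445, 0.1293]
orientation: [0.307, 1.798, -0.238]
ft_force: [-0.0, 1.1, -1.3]
gripper_width: 0.024
```

```bash
cat >> h.py <<'E'
def where():
    """scoop origin & lip in tub frame from TCP"""
    s=env.get_state(); r=R.from_rotvec(s["orientation"]); o=np.array(s["tool_pos"])+H*r.apply([1,0,0]); l=o+.070*r.apply([0,0,1])
    print("origin tub mm",(totub(o)*1000).round(1),"lip",(totub(l)*1000).round(1))
E
python3 - <<'E'
from h import *
go(tcp_for(-.088,0,.0245,14),TY,14); where()
E
```

```text
t 7.4667 pos [ 0.4893 -0.2445  0.1293] shift tool [ 0.012  -0.0018  0.0034] n>= 1.0 rot [ 0.0021 -0.0025 -0.0004] n>= 1.0 | q [-0.2   0.45  0.78  1.67 -0.26  1.4   0.3 ] f [-0.   1.1 -1.3] w 0.024
   yaw -19.3 pitch 14.1
origin tub mm [-88.6   1.9  37. ] lip [-20.7   2.   19.9]
```

>>> play_rows([
  [[0.006,-0.001,0.0015],[0,0,0],-1],
  [[0.005,-0.001,0.0015],[0,0,0],-1],
  [[0,0,0],[0,0,0],-1],
  [[0,0,0],[0,0,0],-1],
])

```text
time_s: 7.8
tool_pos: [0.4907, -0.2486, 0.1218]
orientation: [0.308, 1.791, -0.241]
ft_force: [0.2, 0.1, -1.2]
gripper_width: 0.0238
```

```bash
python3 - <<'E'
from h import *
go(tcp_for(-.088,0,.0235,14),TY,14); where()
d=cam("top"); f=d["frame"]; cv2.imwrite("pics/t4.png",cv2.resize(f[130:330,370:570],None,fx=3,fy=3))
d=cam("side"); f=d["frame"]; cv2.imwrite("pics/s4.png",cv2.resize(f[260:440,250:520],None,fx=3,fy=3))
E
```

```text
t 7.8 pos [ 0.4907 -0.2486  0.1218] shift tool [ 0.0064  0.0016 -0.0009] n>= 1.0 rot [-0.0004  0.0048 -0.0009] n>= 1.0 | q [-0.19  0.46  0.78  1.67 -0.27  1.38  0.31] f [ 0.2  0.1 -1.2] w 0.0238
   yaw -19.5 pitch 13.7
origin tub mm [-85.2  -1.5  29.4] lip [-17.2  -1.5  12.8]
```

View pics/t4.png

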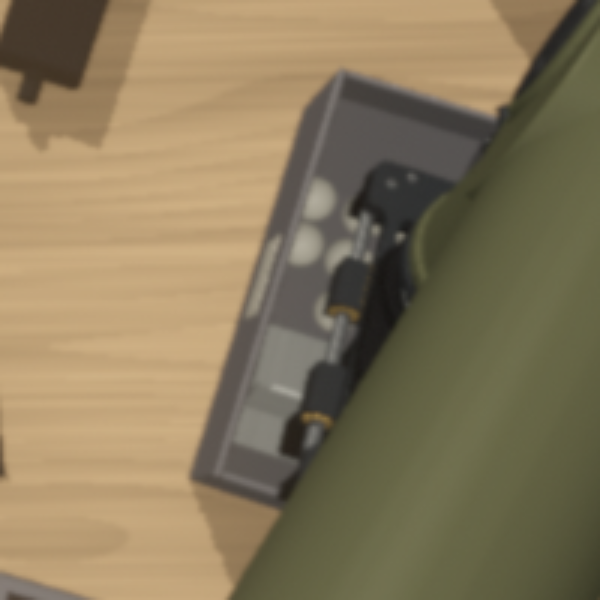

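View pics/s4.png

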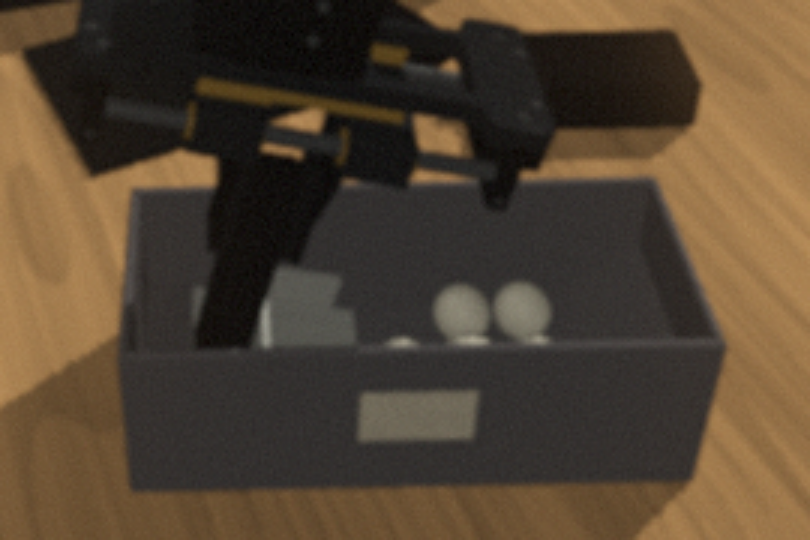

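```bash
cat >> h.py <<'E'
from scipy.optimize import brentq
def slope_cfg(L,gap=0):
    f=lambda p: 82*np.sin(p)-.25*max(0,-18-(L-82*np.cos(p)))
    p=brentq(f,-.01,.4); return (L-70*np.cos(p))/1000,(6+70*np.sin(p)+gap)/1000,np.degrees(p)
def steps(Ls,y=0,gap=0):
    s=env.get_state(); p0=np.array(s["tool_pos"]); r0=R.from_rotvec(s["orientation"])
    for L in Ls:
        x,z,p=slope_cfg(L,gap); P=tcp_for(x,y,z,p); r=Rt(TY,p)
        print(L,round(p,1),"shift",r0.inv().apply(P-p0).round(4),"rot",(r0.inv()*r).as_rotvec().round(4)); p0,r0=P,r
E
python3 - <<'E'
from h import *
where(); steps([-12,0,10,20,30,40,50,60,66,72,76])
E
```

```text
origin tub mm [-84.9  -1.5  29.5] lip [-16.9  -1.5  12.9]
-12 13.0 shift [0.0064 0.0016 0.0053] rot [-0.0004 -0.0119 -0.0008]
0 11.0 shift [-0.0002 -0.      0.0084] rot [-0.     -0.0355  0.    ]
10 9.3 shift [0.0002 0.     0.007 ] rot [-0.     -0.0296  0.    ]
20 7.6 shift [ 0.0005 -0.      0.0071] rot [ 0.     -0.0297 -0.    ]
30 5.9 shift [0.0008 0.     0.0071] rot [ 0.     -0.0298  0.    ]
40 4.2 shift [0.0011 0.     0.0071] rot [-0.     -0.0299 -0.    ]
50 2.4 shift [ 0.0014 -0.      0.0071] rot [ 0.     -0.0301  0.    ]
60 0.7 shift [ 0.0017 -0.      0.0071] rot [ 0.     -0.0303  0.    ]
66 0.0 shift [0.0008 0.     0.0048] rot [-0.     -0.0122 -0.    ]
72 0.0 shift [ 0.    -0.     0.006] rot [0. 0. 0.]
76 0.0 shift [0.    0.    0.004] rot [0. 0. 0.]
```

>>> play_rows([
  [[0.006,-0.0045,0.005],[0,-0.012,0],-1],
  [[0,0,0.0084],[0,-0.0355,0],-1],
  [[0,0,0.007],[0,-0.0296,0],-1],
  [[0.0005,0,0.007],[0,-0.0297,0],-1],
  [[0,0,0],[0,0,0],-1],
  [[0,0,0],[0,0,0],-1],
])

```text
time_s: 8.4
tool_pos: [0.5135, -0.2619, 0.1099]
orientation: [0.289, 1.684, -0.254]
ft_force: [2.0, -1.4, 0.5]
gripper_width: 0.0235
```

```bash
python3 - <<'E'
from h import *
go([0,0,0],TY); where(); steps([30,40,50,60,66,72,76],-.006)
E
```

```text
t 8.4 pos [ 0.5135 -0.2619  0.1099] shift tool [ 0.184   0.0756 -0.5521] n>= 15.0 rot [-0.0008 -0.1317 -0.    ] n>= 2.0 | q [-0.19  0.45  0.78  1.7  -0.29  1.26  0.32] f [ 2.  -1.4  0.5] w 0.0235
   yaw -19.5 pitch 7.5
origin tub mm [-49.3  -6.5  15.5] lip [20.1 -6.6  6.3]
30 5.9 shift [0.0011 0.0005 0.0071] rot [-0.0008 -0.0292 -0.0001]
40 4.2 shift [0.0011 0.     0.0071] rot [-0.     -0.0299 -0.    ]
50 2.4 shift [ 0.0014 -0.      0.0071] rot [ 0.     -0.0301  0.    ]
60 0.7 shift [0.0017 0.     0.0071] rot [ 0.     -0.0303  0.    ]
66 0.0 shift [0.0008 0.     0.0048] rot [-0.     -0.0122 -0.    ]
72 0.0 shift [ 0.    -0.     0.006] rot [0. 0. 0.]
76 0.0 shift [ 0.    -0.     0.004] rot [0. 0. 0.]
```

>>> play_rows([
  [[0.0012,0,0.0071],[0,-0.0295,0],-1],
  [[0.0012,0,0.0071],[0,-0.03,0],-1],
  [[0.0014,0,0.0071],[0,-0.03,0],-1],
  [[0.0017,0,0.0071],[0,-0.03,0],-1],
  [[0.0008,0,0.0048],[0,-0.012,0],-1],
  [[0,0,0],[0,0,0],-1],
])

```text
time_s: 8.9
tool_pos: [0.5436, -0.2729, 0.1013]
orientation: [0.267, 1.556, -0.267]
ft_force: [-0.5, -0.3, 3.9]
gripper_width: 0.0239
```

```bash
python3 - <<'E'
from h import *
go([0,0,0],TY); where(); steps([70,76],-.006)
d=cam("side"); f=d["frame"]; cv2.imwrite("pics/s5.png",cv2.resize(f[260:440,250:520],None,fx=3,fy=3))
E
```

```text
t 8.9 pos [ 0.5436 -0.2729  0.1013] shift tool [ 0.1023  0.0757 -0.6034] n>= 15.0 rot [-0.001  -0.0017  0.0001] n>= 1.0 | q [-0.2   0.42  0.77  1.74 -0.32  1.11  0.33] f [-0.5 -0.3  3.9] w 0.0239
   yaw -19.5 pitch 0.1
origin tub mm [-4.8 -6.8  6.1] lip [65.2 -6.9  5.9]
70 0.0 shift [0.     0.0008 0.0047] rot [-0.001  -0.0017  0.0001]
76 0.0 shift [ 0.    -0.     0.006] rot [0. 0. 0.]
```

View pics/s5.png

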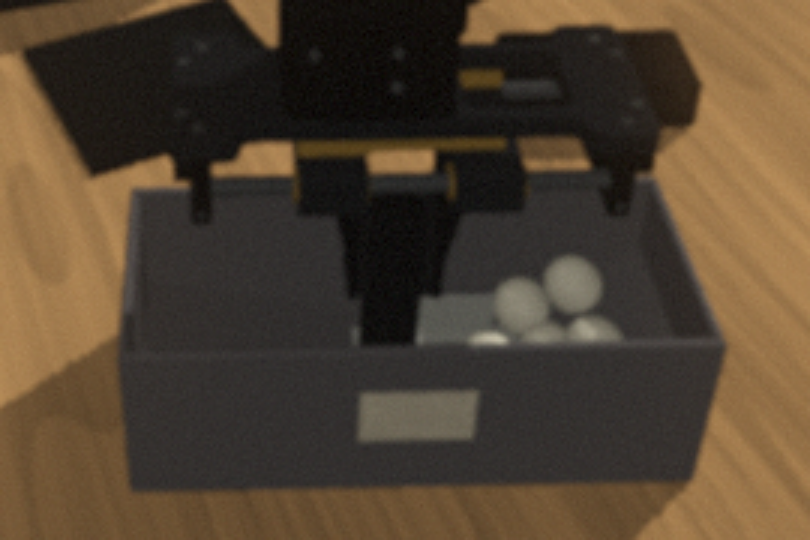

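```bash
cat >> h.py <<'E'
def lipsteps(W,y=0,yaw=None):
    """W: list of (lip x mm, lip z mm, pitch deg) tub frame"""
    s=env.get_state(); p0=np.array(s["tool_pos"]); r0=R.from_rotvec(s["orientation"])
    for (x,z,p) in W:
        a=np.radians(p); P=tcp_for((x-70*np.cos(a))/1000,y,(z+70*np.sin(a))/1000,p); r=Rt(TY,p)
        print((x,z,p),"shift",r0.inv().apply(P-p0).round(4),"rot",(r0.inv()*r).as_rotvec().round(4)); p0,r0=P,r
E
python3 - <<'E'
from h import *
lipsteps([(70,6,0),(75,6,0),(80,9.5,-2),(85,14.5,-5),(90,19.5,-8),(95,24.5,-11),(100,29.5,-14),(105,34.5,-17),(107,44,-19),(107,60,-20)],-.006)
E
```

```text
(70, 6, 0) shift [0.     0.0008 0.0047] rot [-0.001  -0.0019  0.0002]
(75, 6, 0) shift [0.    0.    0.005] rot [0. 0. 0.]
(80, 9.5, -2) shift [-0.001  -0.      0.0017] rot [ 0.     -0.0349  0.    ]
(85, 14.5, -5) shift [-0.001   0.      0.0003] rot [ 0.     -0.0524  0.    ]
(90, 19.5, -8) shift [-0.0008 -0.      0.0005] rot [ 0.     -0.0524 -0.    ]
(95, 24.5, -11) shift [-0.0005 -0.      0.0008] rot [-0.     -0.0524  0.    ]
(100, 29.5, -14) shift [-0.0002  0.      0.001 ] rot [ 0.     -0.0524 -0.    ]
(105, 34.5, -17) shift [ 0.0002 -0.      0.0012] rot [-0.     -0.0524  0.    ]
(107, 44, -19) shift [-0.006   0.      0.0014] rot [ 0.     -0.0349  0.    ]
(107, 60, -20) shift [-0.0139 -0.      0.0036] rot [-0.     -0.0175  0.    ]
```

>>> play_rows([
  [[0,0,0.0045],[0,0,0],-1],
  [[0,0,0.004],[0,0,0],-1],
  [[0,0,0],[0,0,0],-1],
  [[-0.001,0,0.0017],[0,-0.035,0],-1],
  [[-0.001,0,0.0003],[0,-0.052,0],-1],
  [[-0.0008,0,0.0005],[0,-0.052,0],-1],
  [[-0.0005,0,0.0008],[0,-0.052,0],-1],
  [[0,0,0],[0,0,0],-1],
])

```text
time_s: 9.62
tool_pos: [0.552, -0.275, 0.1024]
orientation: [0.237, 1.37, -0.283]
ft_force: [-0.9, -0.3, -2.6]
gripper_width: 0.0241
```

```bash
python3 - <<'E'
from h import *
go([0,0,0],TY); where(); lipsteps([(100,29.5,-14),(105,34.5,-17),(107,44,-19),(107,60,-20)],-.006)
d=cam("side"); f=d["frame"]; cv2.imwrite("pics/s6.png",cv2.resize(f[260:440,250:520],None,fx=3,fy=3))
E
```

```text
t 9.6167 pos [ 0.552  -0.275   0.1024] shift tool [-0.0123  0.0744 -0.6205] n>= 15.0 rot [-0.0016  0.1858 -0.0017] n>= 2.0 | q [-0.26  0.3   0.79  1.89 -0.31  0.88  0.33] f [-0.9 -0.3 -2.6] w 0.0241
   yaw -19.6 pitch -10.6
origin tub mm [21.5 -5.9  8.9] lip [90.3 -6.  21.8]
(100, 29.5, -14) shift [-0.0015  0.      0.0055] rot [-0.0018 -0.0585 -0.0015]
(105, 34.5, -17) shift [ 0.0002 -0.      0.0012] rot [-0.     -0.0524  0.    ]
(107, 44, -19) shift [-0.006   0.      0.0014] rot [ 0.     -0.0349  0.    ]
(107, 60, -20) shift [-0.0139 -0.      0.0036] rot [-0.     -0.0175  0.    ]
```

View pics/s6.png

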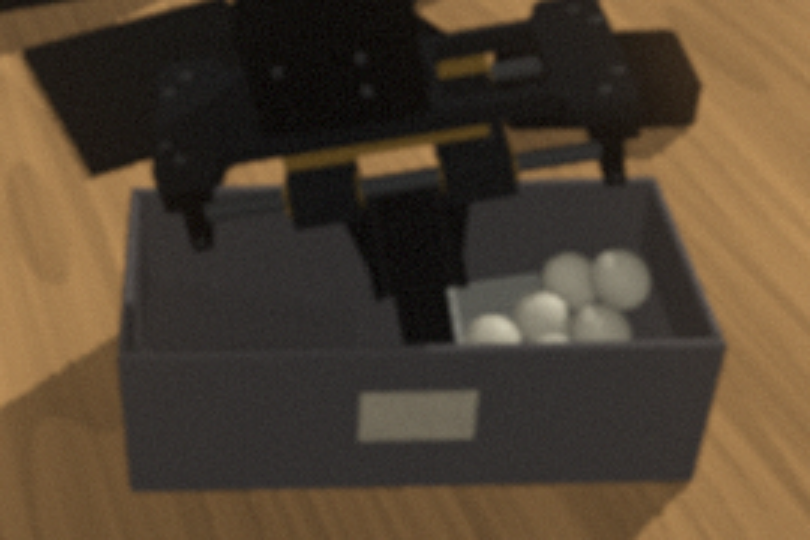

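>>> play_rows([
  [[-0.0015,0,0.0055],[0,-0.058,0],-1],
  [[0,0,0.0012],[0,-0.052,0],-1],
  [[-0.003,0,0.001],[0,-0.02,0],-1],
  [[-0.004,0,0.001],[0,-0.02,0],-1],
  [[-0.007,0,0.0018],[0,-0.01,0],-1],
  [[-0.007,0,0.0018],[0,-0.01,0],-1],
  [[0,0,0],[0,0,0],-1],
  [[0,0,0],[0,0,0],-1],
])

```text
time_s: 10.33
tool_pos: [0.5601, -0.2777, 0.1297]
orientation: [0.206, 1.198, -0.297]
ft_force: [0.6, -0.4, -2.2]
gripper_width: 0.0241
```

```bash
python3 - <<'E'
from h import *
go([0,0,0],TY); where(); 
d=cam("side"); f=d["frame"]; cv2.imwrite("pics/s7.png",cv2.resize(f[240:440,250:520],None,fx=2.9,fy=2.9))
E
```

```text
t 10.3333 pos [ 0.5601 -0.2777  0.1297] shift tool [-0.0977  0.0751 -0.6265] n>= 16.0 rot [-0.0005  0.3609 -0.0007] n>= 3.0 | q [-0.32  0.15  0.82  1.99 -0.24  0.7   0.29] f [ 0.6 -0.4 -2.2] w 0.0241
   yaw -19.5 pitch -20.7
origin tub mm [46.1 -5.9 40.7] lip [111.6  -5.9  65.4]
```

View pics/s7.png

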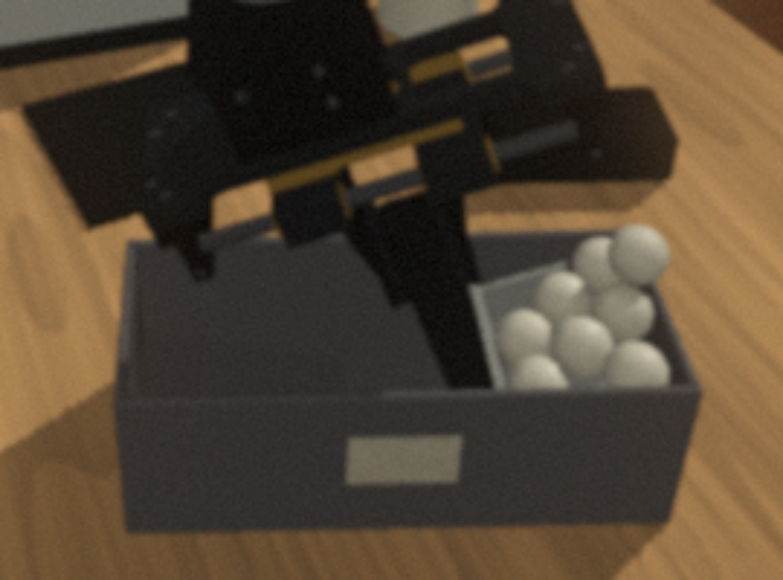

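>>> play_rows([
  [[0.002,0,-0.005],[0,0,0],-1],
  [[0.004,0,-0.01],[0,0,0],-1],
  [[0.005,0,-0.014],[0,0,0],-1],
  [[0.005,0,-0.014],[0,0,0],-1],
  [[0.005,0,-0.012],[0,0,0],-1],
  [[0.002,0,-0.005],[0,0,0],-1],
  [[0,0,0],[0,0,0],-1],
  [[0,0,0],[0,0,0],-1],
])

```text
time_s: 11.05
tool_pos: [0.5248, -0.266, 0.0963]
orientation: [0.203, 1.172, -0.299]
ft_force: [1.4, 1.9, 29.2]
gripper_width: 0.0239
```

```bash
python3 - <<'E'
from h import *
go([0,0,0],TY); where(); 
d=cam("side"); f=d["frame"]; cv2.imwrite("pics/s8.png",cv2.resize(f[240:440,250:520],None,fx=2.9,fy=2.9))
d=cam("top"); f=d["frame"]; cv2.imwrite("pics/t8.png",cv2.resize(f[130:330,370:570],None,fx=3,fy=3))
E
```

```text
t 11.05 pos [ 0.5248 -0.266   0.0963] shift tool [-0.1306  0.0749 -0.5769] n>= 15.0 rot [-0.0019  0.3863 -0.0009] n>= 4.0 | q [-0.34  0.09  0.82  2.13 -0.21  0.58  0.28] f [ 1.4  1.9 29.2] w 0.0239
   yaw -19.6 pitch -22.1
origin tub mm [11.2 -6.5  8.1] lip [76.  -6.6 34.5]
```

View pics/s8.png

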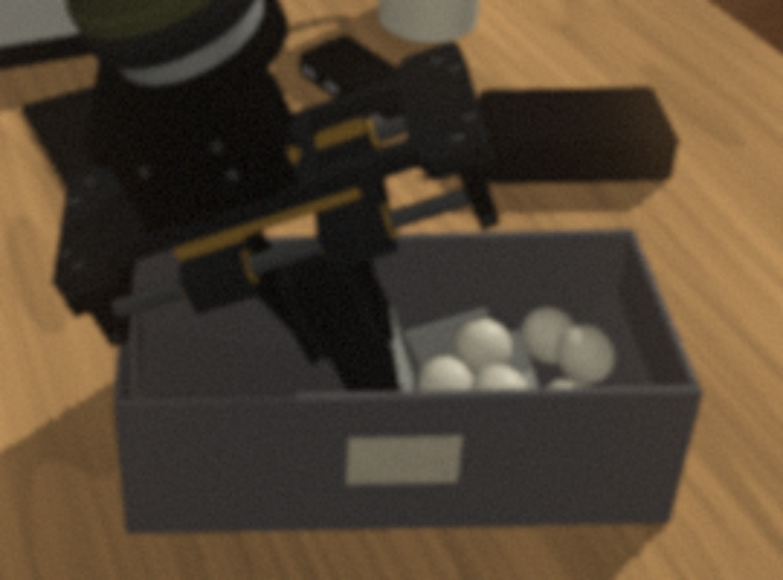

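View pics/t8.png

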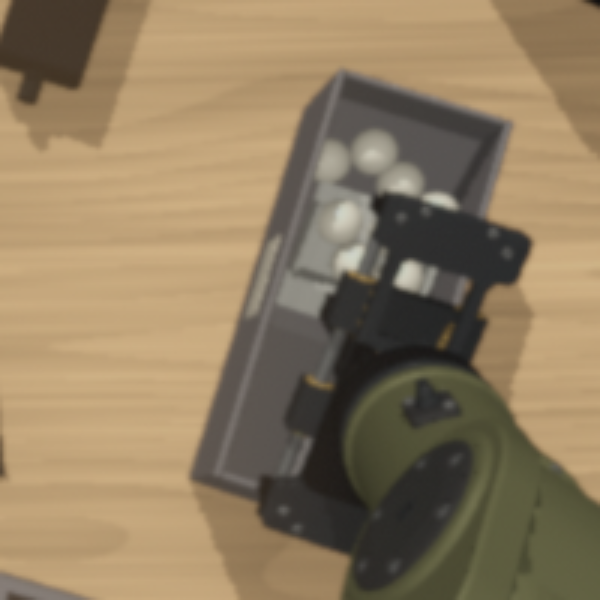

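>>> play_rows([
  [[-0.008,0,0.003],[0,0,0],-1],
  [[-0.009,0,0.0035],[0,0,0],-1],
  [[-0.014,0,0.0055],[0,0,0],-1],
  [[-0.014,0,0.0055],[0,0,0],-1],
  [[-0.014,0,0.0055],[0,0,0],-1],
  [[0,0,0],[0,0,0],-1],
])

```text
time_s: 11.65
tool_pos: [0.5158, -0.2625, 0.1515]
orientation: [0.207, 1.195, -0.297]
ft_force: [1.2, -0.6, -1.6]
gripper_width: 0.0236
```

```bash
python3 - <<'E'
from h import *
go([0,0,0],TY); where(); 
d=cam("side"); f=d["frame"]; cv2.imwrite("pics/s9.png",cv2.resize(f[240:440,250:520],None,fx=2.9,fy=2.9))
d=cam("top"); f=d["frame"]; cv2.imwrite("pics/t9.png",cv2.resize(f[130:330,370:570],None,fx=3,fy=3))
E
```

```text
t 11.65 pos [ 0.5158 -0.2625  0.1515] shift tool [-0.0624  0.075  -0.5903] n>= 15.0 rot [-0.0011  0.3637 -0.0013] n>= 3.0 | q [-0.38 -0.03  0.82  2.08 -0.02  0.73  0.13] f [ 1.2 -0.6 -1.6] w 0.0236
   yaw -19.5 pitch -20.8
origin tub mm [-0.5 -6.2 62.6] lip [64.9 -6.2 87.5]
```

View pics/s9.png

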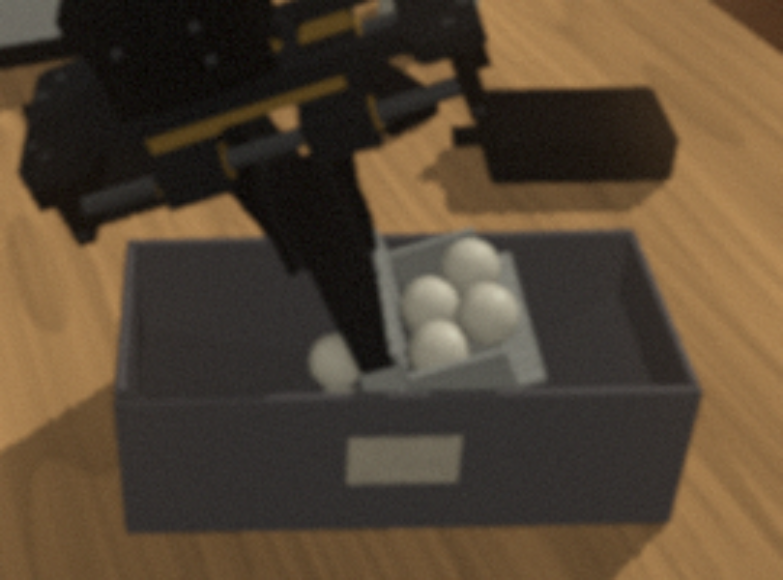

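View pics/t9.png

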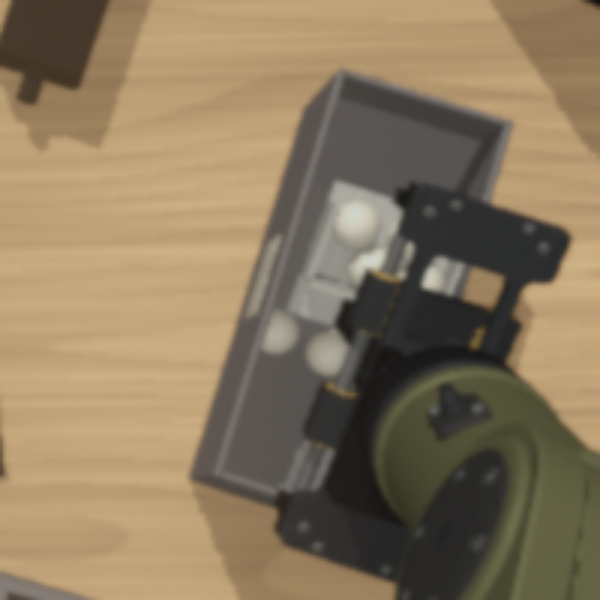

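>>> play_rows([
  [[-0.009,0,0.0035],[0,0,0],-1],
  [[-0.018,0,0.007],[0,0,0],-1],
  [[-0.024,0,0.009],[0,0,0],-1],
  [[-0.024,0,0.009],[0,0,0],-1],
  [[-0.024,0,0.009],[0,0,0],-1],
  [[-0.018,0,0.007],[0,0,0],-1],
  [[-0.009,0,0.0035],[0,0,0],-1],
  [[0,0,0],[0,0,0],-1],
])

```text
time_s: 12.42
tool_pos: [0.5161, -0.2625, 0.2858]
orientation: [0.206, 1.196, -0.297]
ft_force: [0.4, 0.5, -2.4]
gripper_width: 0.0238
```

```bash
cat >> h.py <<'E'
UC=np.array([.5165,.262,0]); UY=-4.2
def unit(x,y,z): return UC+R.from_euler("z",UY,degrees=True).apply([x,y,z])
E
python3 - <<'E'
from h import *
print(unit(0,.066,.02),unit(0,-.071,.137))
go([.508,.32,.27],30,-20)
d=cam("side"); f=d["frame"]; cv2.imwrite("pics/s10.png",cv2.resize(f[160:400,250:520],None,fx=2.4,fy=2.4))
E
```

```text
[0.52133372 0.32782276 0.02      ] [0.51130009 0.19119067 0.137     ]
t 12.4167 pos [ 0.5161 -0.2625  0.2858] shift tool [-0.0564  0.5464 -0.1947] n>= 14.0 rot [-0.8101  0.0124  0.3   ] n>= 7.0 | q [-0.38 -0.18  0.74  1.89  0.13  1.02 -0.01] f [ 0.4  0.5 -2.4] w 0.0238
   yaw -19.5 pitch -20.7
```

View pics/s10.png

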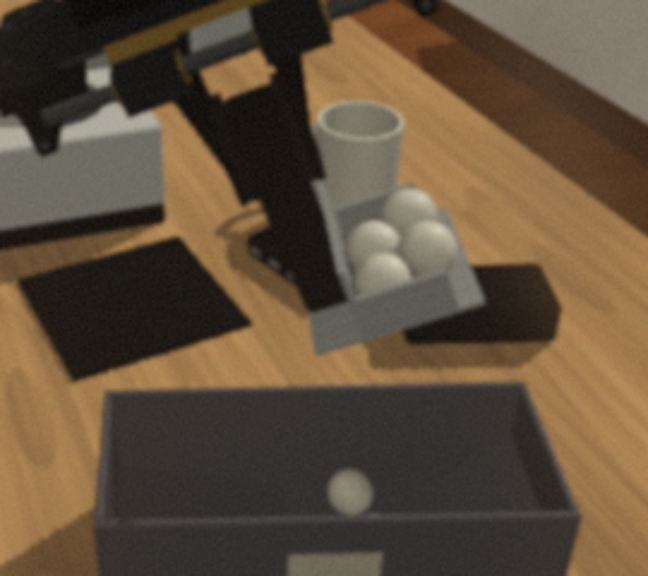

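>>> play_rows([
  [[-0.001,0.01,-0.0036],[0,0,0],-1],
  [[-0.002,0.02,-0.0072],[0,0,0],-1],
  [[-0.0031,0.03,-0.0108],[0,0,0],-1],
  [[-0.0031,0.03,-0.0108],[0,0,0],-1],
  [[-0.0031,0.03,-0.0108],[0,0,0],-1],
  [[-0.0031,0.03,-0.0108],[0,0,0],-1],
  [[-0.0031,0.03,-0.0108],[0,0,0],-1],
  [[-0.0031,0.03,-0.0108],[0,0,0],-1],
  [[-0.0031,0.03,-0.0108],[0,0,0],-1],
  [[-0.0031,0.03,-0.0108],[0,0,0],-1],
])

```text
time_s: 13.3
tool_pos: [0.5087, 0.0273, 0.2729]
orientation: [0.205, 1.204, -0.298]
ft_force: [1.4, 0.2, -1.9]
gripper_width: 0.024
```

>>> play_rows([
  [[-0.0031,0.03,-0.0108],[0,0,0],-1],
  [[-0.0031,0.03,-0.0108],[0,0,0],-1],
  [[-0.0031,0.03,-0.0108],[0,0,0],-1],
  [[-0.0031,0.03,-0.0108],[0,0,0],-1],
  [[-0.0031,0.03,-0.0108],[0,0,0],-1],
  [[-0.0031,0.03,-0.0108],[0,0,0],-1],
  [[-0.003,0.03,-0.0105],[0,0,0],-1],
  [[-0.002,0.02,-0.0072],[0,0,0],-1],
  [[-0.001,0.01,-0.0036],[0,0,0],-1],
  [[0,0,0],[0,0,0],-1],
])

```text
time_s: 14.13
tool_pos: [0.5047, 0.2843, 0.2659]
orientation: [0.202, 1.204, -0.295]
ft_force: [-0.3, -0.4, -2.0]
gripper_width: 0.024
```

>>> play_rows([
  [[0,0,0],[-0.045,0,0.017],-1],
  [[0,0,0],[-0.09,0.0014,0.033],-1],
  [[0,0,0],[-0.09,0.0014,0.033],-1],
  [[0,0,0],[-0.09,0.0014,0.033],-1],
  [[0,0,0],[-0.09,0.0014,0.033],-1],
  [[0,0,0],[-0.09,0.0014,0.033],-1],
  [[0,0,0],[-0.09,0.0014,0.033],-1],
  [[0,0,0],[-0.09,0.0014,0.033],-1],
  [[0,0,0],[-0.09,0.0014,0.033],-1],
  [[0,0,0],[-0.045,0,0.017],-1],
])

```text
time_s: 14.97
tool_pos: [0.5066, 0.278, 0.2676]
orientation: [-0.321, 1.196, 0.454]
ft_force: [-0.4, -0.4, -1.6]
gripper_width: 0.0234
```

```bash
python3 - <<'E'
from h import *
go([.508,.32,.225],30,0)
d=cam("side"); f=d["frame"]; cv2.imwrite("pics/s11.png",cv2.resize(f[40:280,150:420],None,fx=2.4,fy=2.4))
d=cam("top"); f=d["frame"]; cv2.imwrite("pics/t11.png",cv2.resize(f[150:350,70:300],None,fx=3,fy=3))
E
```

```text
t 14.9667 pos [0.5066 0.278  0.2676] shift tool [0.0476 0.0357 0.0065] n>= 2.0 rot [-0.0008  0.3448  0.0013] n>= 3.0 | q [-0.6  -0.09  0.05  1.89  0.02  0.99 -0.04] f [-0.4 -0.4 -1.6] w 0.0234
   yaw 30.0 pitch -19.8
```

View pics/s11.png

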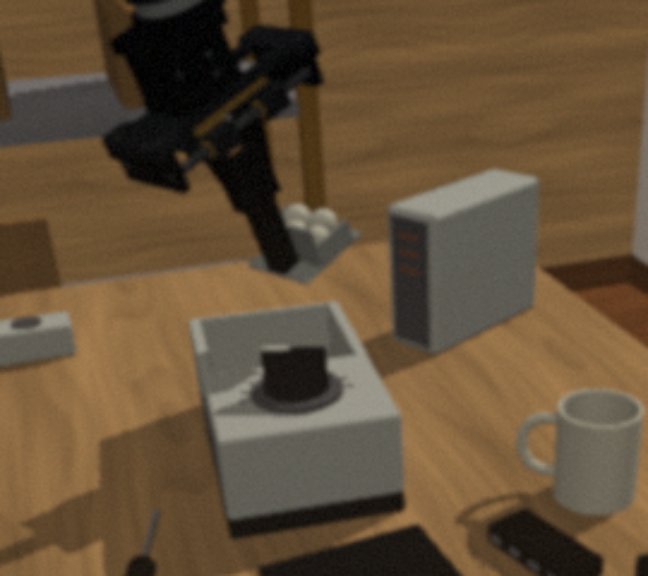

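View pics/t11.png

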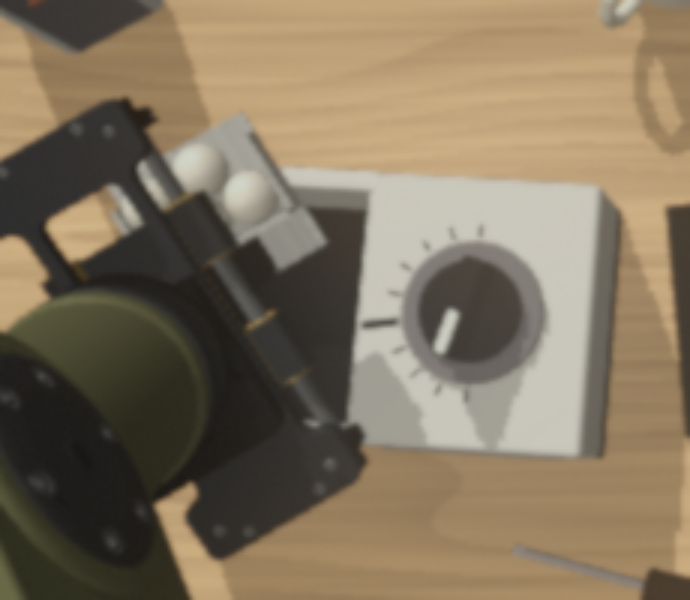

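```bash
python3 - <<'E'
from h import *
go([.4997,.3153,.24],30,-20)
E
```

```text
t 15.0667 pos [0.5068 0.2782 0.2677] shift tool [0.0302 0.0358 0.0021] n>= 2.0 rot [-0.0051 -0.0043  0.0026] n>= 1.0 | q [-0.6  -0.09  0.05  1.89  0.02  0.99 -0.05] f [ 0.3 -0.  -1.9] w 0.0241
   yaw 29.7 pitch -19.8
```

>>> play_rows([
  [[0.01,0.012,0.001],[0,0,0],-1],
  [[0.01,0.012,0.001],[0,0,0],-1],
  [[0.01,0.012,0],[0,0,0],-1],
  [[0,0,0],[0,0.05,0],-1],
  [[0,0,0],[0,0.07,0],-1],
  [[0,0,0],[0,0.07,0],-1],
  [[0,0,0],[0,0.07,0],-1],
  [[0,0,0],[0,0.07,0],-1],
  [[0,0,0],[0,0.07,0],-1],
  [[0,0,0],[0,0.07,0],-1],
])

```text
time_s: 15.9
tool_pos: [0.4991, 0.3182, 0.2412]
orientation: [-0.441, 1.654, 0.386]
ft_force: [-0.3, -0.1, -2.1]
gripper_width: 0.0236
```

```bash
python3 - <<'E'
from h import *
go([.4997,.3153,.24],30,45)
d=cam("side"); f=d["frame"]; cv2.imwrite("pics/s12.png",cv2.resize(f[40:280,150:420],None,fx=2.4,fy=2.4))
d=cam("top"); f=d["frame"]; cv2.imwrite("pics/t12.png",cv2.resize(f[150:350,70:300],None,fx=3,fy=3))
E
```

```text
t 15.9 pos [0.4991 0.3182 0.2412] shift tool [ 0.0013 -0.0028 -0.0007] n>= 1.0 rot [-0.0041  0.6591  0.    ] n>= 6.0 | q [-0.63  0.29  0.03  1.5  -0.02  1.48 -0.08] f [-0.3 -0.1 -2.1] w 0.0236
   yaw 29.8 pitch 7.2
```

View pics/s12.png

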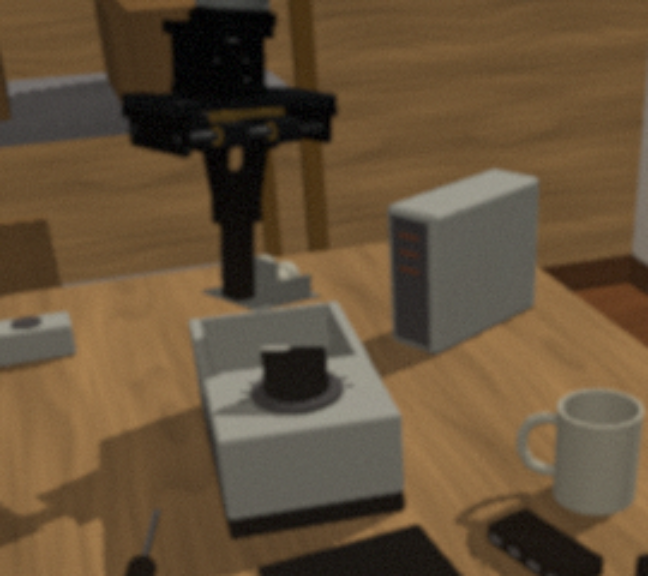

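View pics/t12.png

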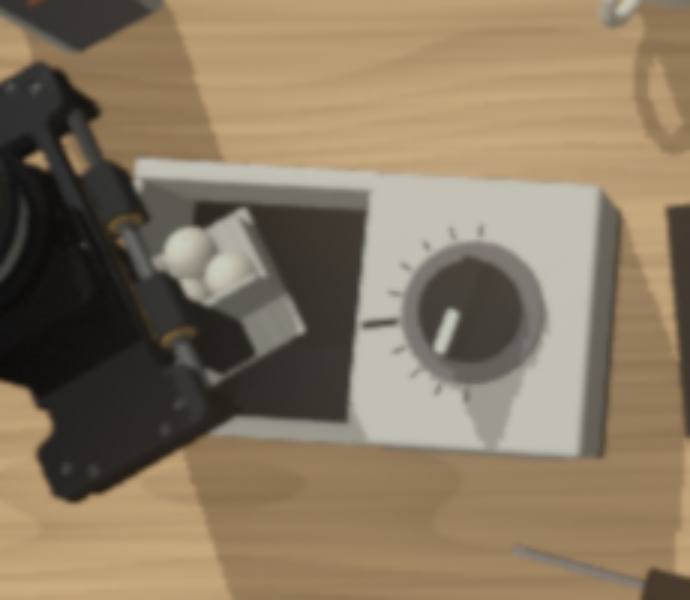

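```bash
python3 - <<'E'
from h import *
d=cam("top"); s=env.get_state(); r=R.from_rotvec(s["orientation"]); p=np.array(s["tool_pos"])
def sp(x,y,z): return p+r.apply([H-z,y,x])
f=cv2.resize(d["frame"][150:350,70:300],None,fx=3,fy=3)
pts=[sp(.07,.04,0),sp(.07,-.04,0),sp(-.012,-.04,0),sp(-.012,.04,0),unit(-.068,-.002,.1),unit(.068,-.002,.1),unit(.068,.134,.1),unit(-.068,.134,.1)]
for i,q in enumerate(proj(d,pts)):
    print(i,np.round(pts[i],3)); cv2.circle(f,tuple(int(v) for v in ((q-[70,150]+.5)*3)),4,(0,0,255) if i<4 else (0,255,0),-1)
cv2.imwrite("pics/t13.png",f)
E
```

```text
0 [0.53  0.382 0.136]
1 [0.569 0.312 0.137]
2 [0.499 0.272 0.147]
3 [0.459 0.341 0.147]
4 [0.449 0.265 0.1  ]
5 [0.584 0.255 0.1  ]
6 [0.594 0.391 0.1  ]
7 [0.458 0.401 0.1  ]
```

View pics/t13.png

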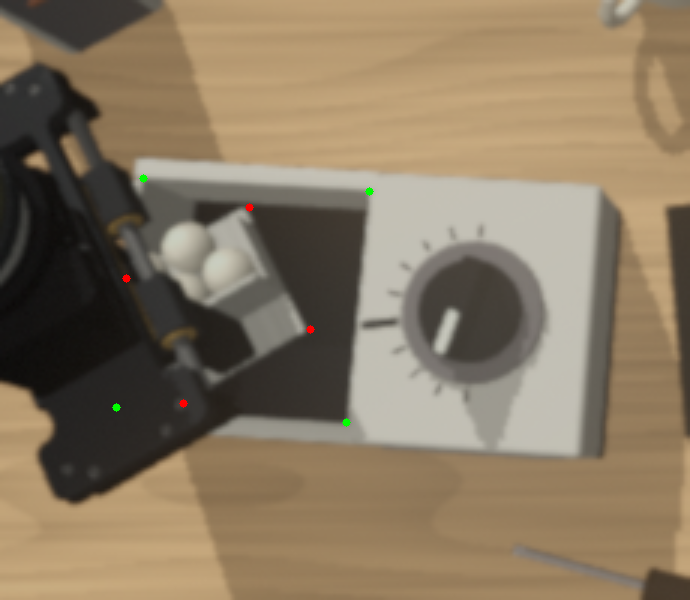

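>>> play_rows([
  [[0.0014,-0.005,-0.0114],[0,0,0],-1],
  [[0.0014,-0.005,-0.0114],[0,0,0],-1],
  [[0,0,0],[0,0.05,0],-1],
  [[0,0,0],[0,0.07,0],-1],
  [[0,0,0],[0,0.07,0],-1],
  [[0,0,0],[0,0.07,0],-1],
  [[0,0,0],[0,0.07,0],-1],
  [[0,0,0],[0,0,0],-1],
])

```text
time_s: 16.72
tool_pos: [0.4842, 0.2989, 0.2388]
orientation: [-0.528, 1.973, 0.327]
ft_force: [-0.1, 0.2, -2.9]
gripper_width: 0.0236
```

```bash
python3 - <<'E'
from h import *
go([.4847,.2953,.24],30,45)
d=cam("side"); f=d["frame"]; cv2.imwrite("pics/s14.png",cv2.resize(f[40:280,150:420],None,fx=2.4,fy=2.4))
d=cam("top"); f=d["frame"]; cv2.imwrite("pics/t14.png",cv2.resize(f[150:350,70:300],None,fx=3,fy=3))
E
```

```text
t 16.7167 pos [0.4842 0.2989 0.2388] shift tool [-0.0004 -0.0033 -0.0017] n>= 1.0 rot [-2.500e-03  3.293e-01  1.000e-04] n>= 3.0 | q [-0.61  0.49  0.04  1.29 -0.04  1.81 -0.05] f [-0.1  0.2 -2.9] w 0.0236
   yaw 29.8 pitch 26.1
```

View pics/t14.png

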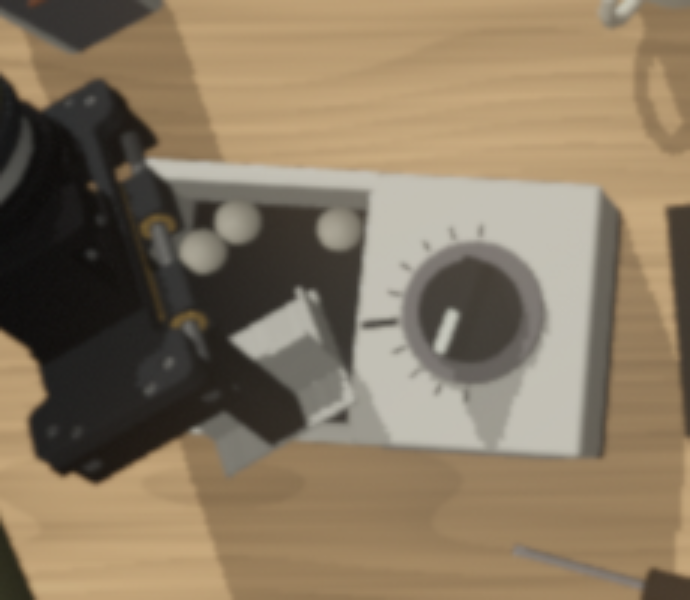

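View pics/s14.png

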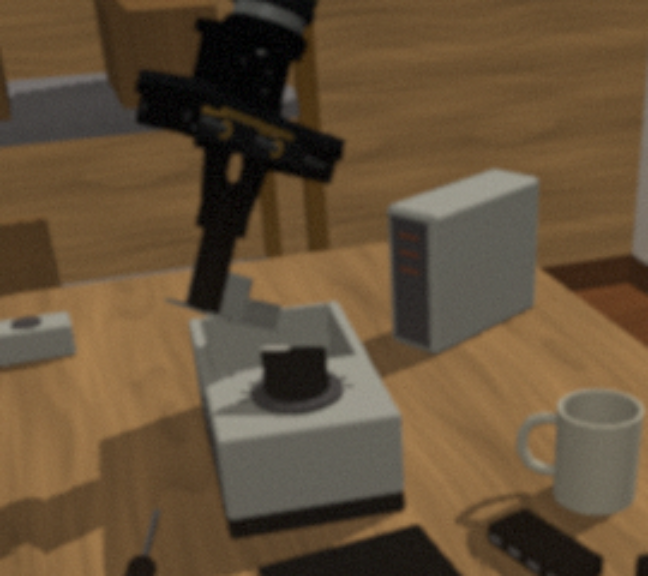

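```bash
python3 - <<'E'
from h import *
s=env.get_state(); r0=R.from_rotvec(s["orientation"]); p0=np.array(s["tool_pos"])
print("up 60mm:",r0.inv().apply([0,0,.06]).round(4), "to .29, tub", r0.inv().apply(tcp_for(-.088,0,.16,14)*[1,1,0]+[0,0,.29]-p0-[0,0,.06]).round(4))
print("rot then",((r0).inv()*Rt(TY,14)).as_rotvec().round(4))
d=cam("top"); f=d["frame"]; cv2.imwrite("pics/t15.png",cv2.resize(f[130:330,420:570],None,fx=3,fy=3))
E
```

```text
up 60mm: [-0.054  -0.0001 -0.0262] to .29, tub [ 0.1266 -0.4752 -0.2357]
rot then [ 0.811  -0.1936  0.2949]
```

View pics/t15.png

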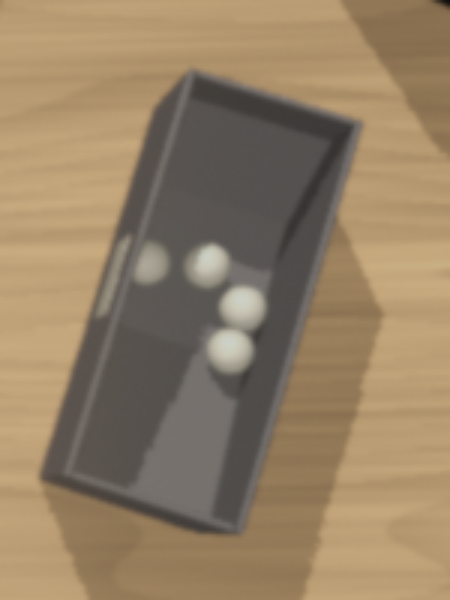

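>>> play_rows([
  [[-0.018,0,-0.0087],[0,0,0],-1],
  [[-0.018,0,-0.0087],[0,0,0],-1],
  [[-0.018,0,-0.0087],[0,0,0],-1],
  [[0.0075,-0.028,-0.0139],[0,0,0],-1],
  [[0.0075,-0.028,-0.0139],[0,0,0],-1],
  [[0.0075,-0.028,-0.0139],[0,0,0],-1],
  [[0.0075,-0.028,-0.0139],[0,0,0],-1],
  [[0.0075,-0.028,-0.0139],[0,0,0],-1],
  [[0.0075,-0.028,-0.0139],[0,0,0],-1],
  [[0.0075,-0.028,-0.0139],[0,0,0],-1],
])

```text
time_s: 17.7
tool_pos: [0.4853, 0.0725, 0.298]
orientation: [-0.526, 1.965, 0.33]
ft_force: [1.1, 0.7, -1.2]
gripper_width: 0.0235
```

>>> play_rows([
  [[0.0075,-0.028,-0.0139],[0,0,0],-1],
  [[0.0075,-0.028,-0.0139],[0,0,0],-1],
  [[0.0075,-0.028,-0.0139],[0,0,0],-1],
  [[0.0075,-0.028,-0.0139],[0,0,0],-1],
  [[0.0075,-0.028,-0.0139],[0,0,0],-1],
  [[0.0075,-0.028,-0.0139],[0,0,0],-1],
  [[0.0075,-0.028,-0.0139],[0,0,0],-1],
  [[0.0075,-0.028,-0.0139],[0,0,0],-1],
  [[0.0075,-0.028,-0.0139],[0,0,0],-1],
  [[0.0075,-0.028,-0.0139],[0,0,0],-1],
])

```text
time_s: 18.53
tool_pos: [0.4884, -0.2485, 0.2914]
orientation: [-0.527, 1.965, 0.329]
ft_force: [0.1, 0.7, -1.6]
gripper_width: 0.0239
```

>>> play_rows([
  [[0,0,0],[0.09,-0.0215,0.0328],-1],
  [[0,0,0],[0.09,-0.0215,0.0328],-1],
  [[0,0,0],[0.09,-0.0215,0.0328],-1],
  [[0,0,0],[0.09,-0.0215,0.0328],-1],
  [[0,0,0],[0.09,-0.0215,0.0328],-1],
  [[0,0,0],[0.09,-0.0215,0.0328],-1],
  [[0,0,0],[0.09,-0.0215,0.0328],-1],
  [[0,0,0],[0.09,-0.0215,0.0328],-1],
  [[0,0,0],[0.09,-0.0215,0.0328],-1],
  [[0,0,0],[0,0,0],-1],
])

```text
time_s: 19.37
tool_pos: [0.4873, -0.249, 0.292]
orientation: [0.312, 1.792, -0.244]
ft_force: [0.4, -1.2, -0.7]
gripper_width: 0.024
```

```bash
python3 - <<'E'
from h import *
go(tcp_for(-.088,0,.16,14),TY,14)
d=cam("top"); f=d["frame"]; cv2.imwrite("pics/t16.png",f[100:400,70:600])
d=cam("side"); cv2.imwrite("pics/s16.png",d["frame"])
E
```

```text
t 19.3667 pos [ 0.4873 -0.249   0.292 ] shift tool [0.0383 0.003  0.0102] n>= 1.0 rot [-0.0046  0.0029 -0.0015] n>= 1.0 | q [ 0.03  0.28  0.47  1.46 -0.09  1.67  0.16] f [ 0.4 -1.2 -0.7] w 0.024
   yaw -19.7 pitch 13.8
```

View pics/t16.png

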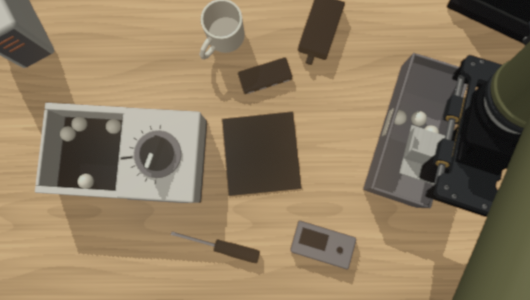

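View pics/s16.png

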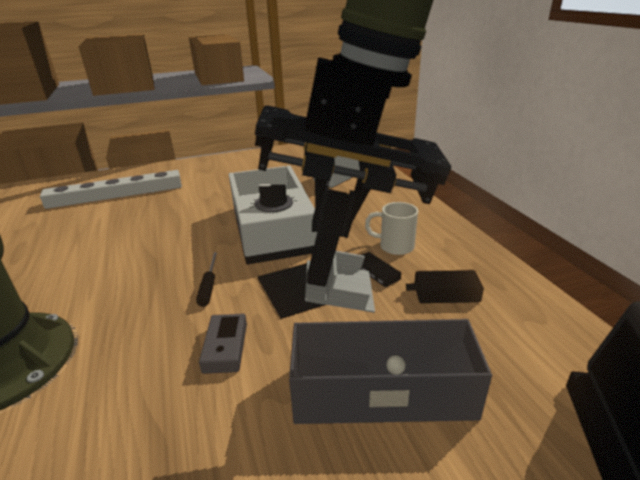

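```bash
python3 - <<'E'
from h import *
d=cam("top")
uv=(np.array([(150,263),(208,265),(243,308),(231,352)],float)+.5)/3-.5+[420,130]
for p in ray(d,uv,.02): print((totub(p)*1000).round())
lip=lambda L:slope_cfg(L)
print(slope_cfg(-20)); go(tcp_for(-.0875,0,.03,14),TY,14); steps([])
E
```

```text
[24. 29. 20.]
[34. -6. 20.]
[ 15. -34.  20.]
[-14. -35.  20.]
(np.float64(-0.08780835639084446), np.float64(0.0233789183660038), np.float64(14.37517880312607))
t 19.5167 pos [ 0.489  -0.2466  0.2909] shift tool [0.1634 0.0002 0.0413] n>= 5.0 rot [ 0.0045 -0.0004  0.0004] n>= 1.0 | q [ 0.03  0.28  0.47  1.46 -0.09  1.68  0.17] f [-1.1 -0.3 -1.9] w 0.0238
   yaw -19.2 pitch 14.0
```

```bash
python3 - <<'E'
from h import *
go(tcp_for(-.101,-.005,.036,14),TY,14)
E
```

```text
t 19.5167 pos [ 0.489  -0.2466  0.2909] shift tool [ 0.1608 -0.0048  0.0267] n>= 4.0 rot [ 0.0045 -0.0004  0.0004] n>= 1.0 | q [ 0.03  0.28  0.47  1.46 -0.09  1.68  0.17] f [-1.1 -0.3 -1.9] w 0.0238
   yaw -19.2 pitch 14.0
```

>>> play_rows([
  [[0.02,-0.001,0.0033],[0.0045,0,0],-1],
  [[0.03,-0.001,0.005],[0,0,0],-1],
  [[0.03,-0.001,0.005],[0,0,0],-1],
  [[0.03,-0.001,0.005],[0,0,0],-1],
  [[0.03,-0.001,0.005],[0,0,0],-1],
  [[0.02,0,0.0033],[0,0,0],-1],
  [[0,0,0],[0,0,0],-1],
  [[0,0,0],[0,0,0],-1],
])

```text
time_s: 20.18
tool_pos: [0.4748, -0.2466, 0.128]
orientation: [0.308, 1.8, -0.241]
ft_force: [0.5, 0.1, -0.5]
gripper_width: 0.0239
```

```bash
python3 - <<'E'
from h import *
where(); steps([-34,-26,-18,-12,0,10,20,30,40,50,60,66,72],-.005)
d=cam("side"); f=d["frame"]; cv2.imwrite("pics/s17.png",cv2.resize(f[240:440,250:520],None,fx=2.9,fy=2.9))
E
```

```text
origin tub mm [-101.8   -5.    35.7] lip [-34.   -5.1  18.5]
-34 16.7 shift [ 0.0091 -0.0001  0.0073] rot [-0.0004  0.0436  0.0011]
-26 15.4 shift [-0.0006 -0.      0.0054] rot [-0.     -0.0237  0.    ]
-18 14.0 shift [-0.0004 -0.      0.0055] rot [-0.     -0.0237 -0.    ]
-12 13.0 shift [-0.0002  0.      0.0041] rot [ 0.     -0.0177  0.    ]
0 11.0 shift [-0.0002  0.      0.0084] rot [-0.     -0.0355  0.    ]
10 9.3 shift [0.0002 0.     0.007 ] rot [-0.     -0.0296  0.    ]
20 7.6 shift [ 0.0005 -0.      0.0071] rot [ 0.     -0.0297 -0.    ]
30 5.9 shift [0.0008 0.     0.0071] rot [ 0.     -0.0298  0.    ]
40 4.2 shift [0.0011 0.     0.0071] rot [-0.     -0.0299 -0.    ]
50 2.4 shift [0.0014 0.     0.0071] rot [ 0.     -0.0301  0.    ]
60 0.7 shift [ 0.0017 -0.      0.0071] rot [ 0.     -0.0303  0.    ]
66 0.0 shift [0.0008 0.     0.0048] rot [-0.     -0.0122 -0.    ]
72 0.0 shift [0.    0.    0.006] rot [0. 0. 0.]
```

View pics/s17.png

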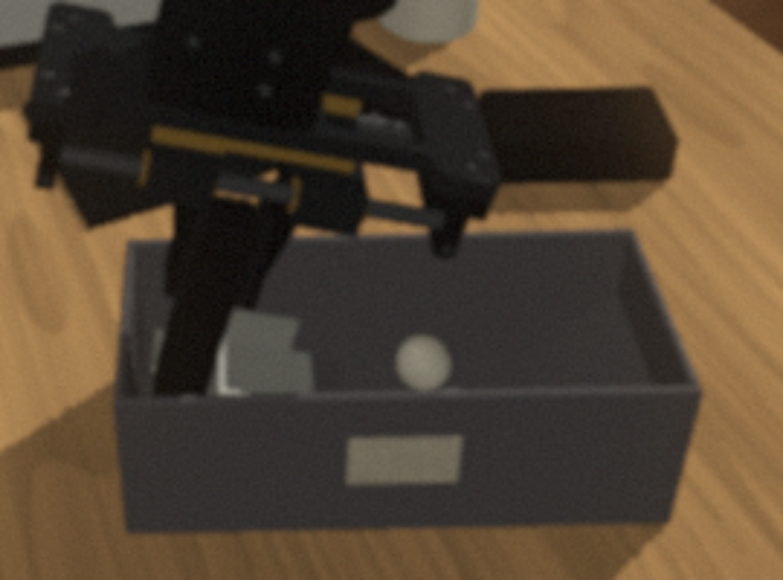

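>>> play_rows([
  [[0.0075,0,0.002],[0,0,0],-1],
  [[0,0,0.006],[0,0,0],-1],
  [[0,0,0.0065],[0,0,0],-1],
  [[0,0,0.005],[0,0,0],-1],
  [[0,0,0.004],[0,-0.0177,0],-1],
  [[0,0,0.0084],[0,-0.0355,0],-1],
  [[0,0,0.007],[0,-0.0296,0],-1],
  [[0.0005,0,0.007],[0,-0.0297,0],-1],
  [[0,0,0],[0,0,0],-1],
])

```text
time_s: 20.98
tool_pos: [0.5158, -0.2623, 0.1108]
orientation: [0.29, 1.684, -0.256]
ft_force: [-0.0, 0.4, -0.9]
gripper_width: 0.0239
```

```bash
python3 - <<'E'
from h import *
print(env.get_state()["ft_force"]);where(); steps([30,40,50,60,66,72],-.005)
E
```

```text
[-0.03672548  0.41756265 -0.89268904]
origin tub mm [-46.9  -6.2  16.5] lip [22.5 -6.4  7.3]
30 5.9 shift [0.0023 0.0011 0.0049] rot [-0.003  -0.0292  0.0011]
40 4.2 shift [0.0011 0.     0.0071] rot [-0.     -0.0299 -0.    ]
50 2.4 shift [0.0014 0.     0.0071] rot [ 0.     -0.0301  0.    ]
60 0.7 shift [ 0.0017 -0.      0.0071] rot [ 0.     -0.0303  0.    ]
66 0.0 shift [0.0008 0.     0.0048] rot [-0.     -0.0122 -0.    ]
72 0.0 shift [0.    0.    0.006] rot [0. 0. 0.]
```

>>> play_rows([
  [[0.0022,0.001,0.005],[-0.003,-0.0295,0],-1],
  [[0.0012,0,0.0071],[0,-0.03,0],-1],
  [[0.0014,0,0.0071],[0,-0.03,0],-1],
  [[0.0017,0,0.0071],[0,-0.03,0],-1],
  [[0.0008,0,0.0048],[0,-0.012,0],-1],
  [[0,0,0.004],[0,0,0],-1],
  [[0,0,0.004],[0,0,0],-1],
  [[0,0,0],[0,0,0],-1],
])

```text
time_s: 21.65
tool_pos: [0.5527, -0.274, 0.101]
orientation: [0.265, 1.557, -0.267]
ft_force: [0.2, 0.7, -1.7]
gripper_width: 0.0235
```

```bash
python3 - <<'E'
from h import *
print(env.get_state()["ft_force"]);where(); lipsteps([(75,6,0),(80,9.5,-2),(85,14.5,-5),(90,19.5,-8),(95,24.5,-11),(100,29.5,-14),(105,34.5,-17),(107,44,-19),(107,60,-20)],-.005)
d=cam("side"); f=d["frame"]; cv2.imwrite("pics/s18.png",cv2.resize(f[240:440,250:520],None,fx=2.9,fy=2.9))
E
```

```text
[ 0.23482288  0.65174137 -1.68543351]
origin tub mm [ 4.  -5.   5.8] lip [74.  -4.9  5.6]
(75, 6, 0) shift [-0.0002 -0.0002  0.0007] rot [ 0.0006 -0.0024  0.0013]
(80, 9.5, -2) shift [-0.001  -0.      0.0017] rot [ 0.     -0.0349  0.    ]
(85, 14.5, -5) shift [-0.001   0.      0.0003] rot [ 0.     -0.0524  0.    ]
(90, 19.5, -8) shift [-0.0008 -0.      0.0005] rot [ 0.     -0.0524 -0.    ]
(95, 24.5, -11) shift [-0.0005 -0.      0.0008] rot [-0.     -0.0524  0.    ]
(100, 29.5, -14) shift [-0.0002  0.      0.001 ] rot [ 0.     -0.0524 -0.    ]
(105, 34.5, -17) shift [ 0.0002 -0.      0.0012] rot [-0.     -0.0524  0.    ]
(107, 44, -19) shift [-0.006   0.      0.0014] rot [ 0.     -0.0349  0.    ]
(107, 60, -20) shift [-0.0139 -0.      0.0036] rot [-0.     -0.0175  0.    ]
```

View pics/s18.png

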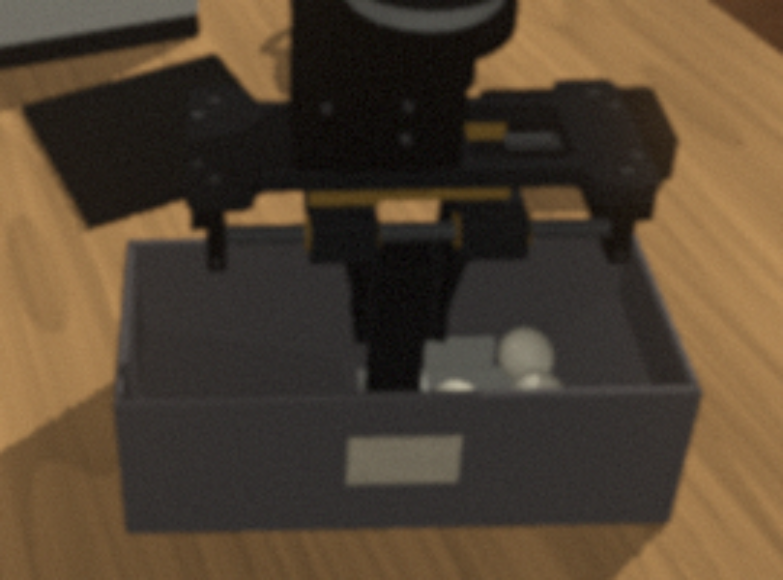

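>>> play_rows([
  [[0,0,0.0015],[0,0,0],-1],
  [[-0.001,0,0.0017],[0,-0.035,0],-1],
  [[-0.001,0,0.0003],[0,-0.052,0],-1],
  [[-0.0008,0,0.0005],[0,-0.052,0],-1],
  [[-0.0005,0,0.0008],[0,-0.052,0],-1],
  [[-0.0002,0,0.002],[0,-0.052,0],-1],
  [[0,0,0.003],[0,-0.052,0],-1],
  [[0,0,0],[0,0,0],-1],
  [[0,0,0],[0,0,0],-1],
])

```text
time_s: 22.45
tool_pos: [0.5601, -0.2767, 0.1056]
orientation: [0.217, 1.267, -0.292]
ft_force: [0.2, 0.3, -1.1]
gripper_width: 0.0238
```

```bash
python3 - <<'E'
from h import *
print(env.get_state()["ft_force"]);where(); lipsteps([(105,36,-20),(105,70,-20)],-.005)
d=cam("side"); f=d["frame"]; cv2.imwrite("pics/s19.png",cv2.resize(f[240:440,250:520],None,fx=2.9,fy=2.9))
E
```

```text
[ 0.21080067  0.31752268 -1.06967374]
origin tub mm [39.4 -4.9 14.4] lip [106.5  -4.9  34.5]
(105, 36, -20) shift [ 0.0024 -0.0001 -0.0064] rot [ 0.0003 -0.0583  0.0005]
(105, 70, -20) shift [-0.0319  0.      0.0116] rot [0. 0. 0.]
```

View pics/s19.png

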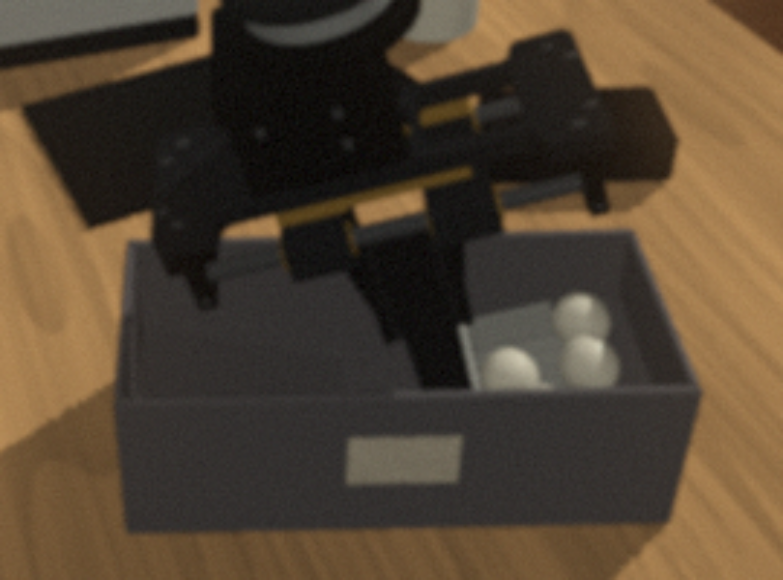

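>>> play_rows([
  [[-0.006,0,0.001],[0,-0.03,0],-1],
  [[-0.008,0,0.002],[0,-0.03,0],-1],
  [[-0.009,0,0.003],[0,0,0],-1],
  [[-0.009,0,0.003],[0,0,0],-1],
  [[-0.009,0,0.003],[0,0,0],-1],
  [[0,0,0],[0,0,0],-1],
  [[0,0,0],[0,0,0],-1],
])

```text
time_s: 23.08
tool_pos: [0.5596, -0.2765, 0.1497]
orientation: [0.205, 1.204, -0.297]
ft_force: [-0.2, -0.4, -1.2]
gripper_width: 0.0241
```

```bash
python3 - <<'E'
from h import *
go([0,0,0],TY);where()
d=cam("side"); f=d["frame"]; cv2.imwrite("pics/s20.png",cv2.resize(f[240:440,250:520],None,fx=2.9,fy=2.9))
d=cam("top"); f=d["frame"]; cv2.imwrite("pics/t20.png",cv2.resize(f[130:330,370:570],None,fx=3,fy=3))
E
```

```text
t 23.0833 pos [ 0.5596 -0.2765  0.1497] shift tool [-0.0747  0.0749 -0.6332] n>= 16.0 rot [0.0007 0.3543 0.001 ] n>= 3.0 | q [ 0.01  0.1   0.45  1.96 -0.12  0.74  0.18] f [-0.2 -0.4 -1.2] w 0.0241
   yaw -19.4 pitch -20.3
origin tub mm [44.7 -5.  60.4] lip [110.3  -4.9  84.7]
```

View pics/s20.png

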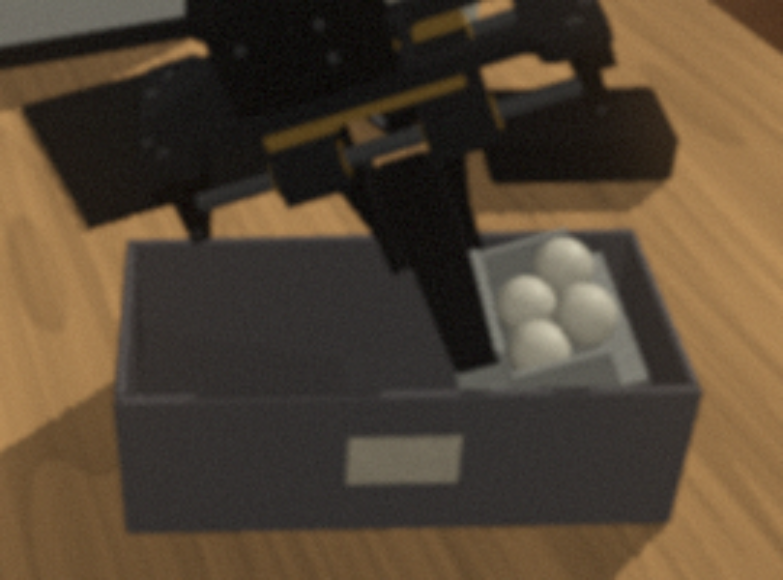

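View pics/t20.png

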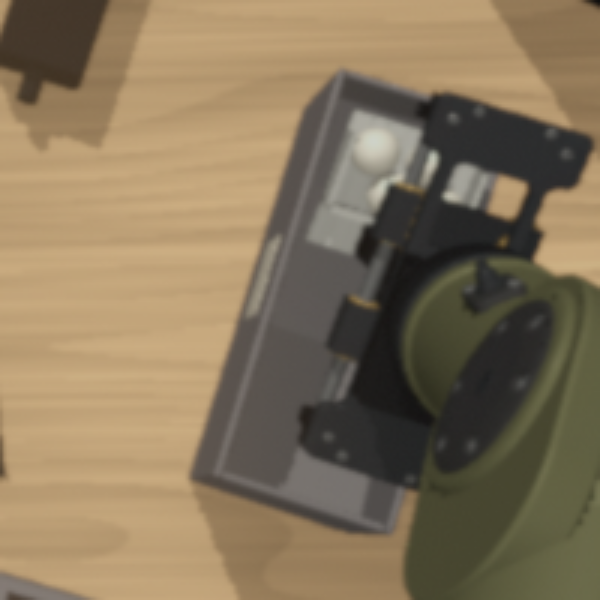

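>>> play_rows([
  [[-0.009,0,0.0035],[0,0,0],-1],
  [[-0.018,0,0.007],[0,0,0],-1],
  [[-0.024,0,0.009],[0,0,0],-1],
  [[-0.024,0,0.009],[0,0,0],-1],
  [[-0.024,0,0.009],[0,0,0],-1],
  [[-0.018,0,0.007],[0,0,0],-1],
  [[-0.009,0,0.0035],[0,0,0],-1],
  [[0,0,0],[0,0,0],-1],
])

```text
time_s: 23.85
tool_pos: [0.5613, -0.2772, 0.2864]
orientation: [0.205, 1.201, -0.297]
ft_force: [1.1, -0.4, -1.3]
gripper_width: 0.0239
```

```bash
python3 - <<'E'
from h import *
go([.4847,.2953,.255],30,-20)
d=cam("side"); f=d["frame"]; cv2.imwrite("pics/s21.png",cv2.resize(f[160:400,250:520],None,fx=2.4,fy=2.4))
E
```

```text
t 23.85 pos [ 0.5613 -0.2772  0.2864] shift tool [-0.0629  0.5144 -0.257 ] n>= 14.0 rot [-0.8094  0.0074  0.2992] n>= 7.0 | q [-0.01 -0.01  0.44  1.78 -0.03  1.01  0.11] f [ 1.1 -0.4 -1.3] w 0.0239
   yaw -19.4 pitch -20.5
```

View pics/s21.png

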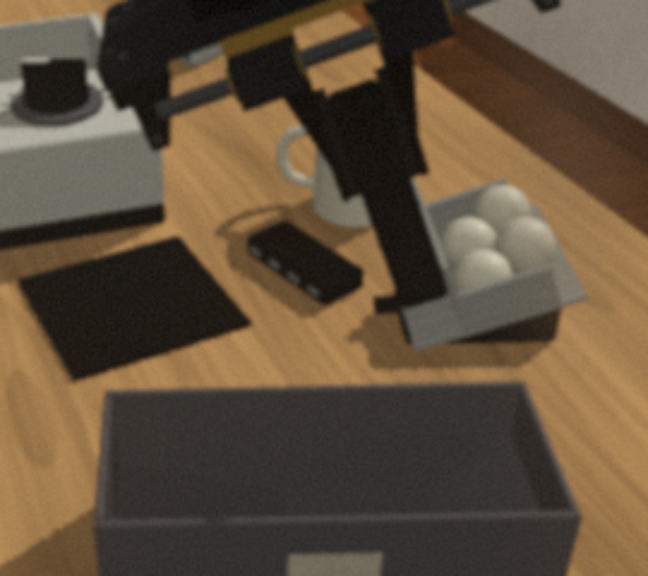

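>>> play_rows([
  [[-0.001,0.009,-0.0045],[0,0,0],-1],
  [[-0.002,0.018,-0.009],[0,0,0],-1],
  [[-0.0033,0.027,-0.0135],[0,0,0],-1],
  [[-0.0033,0.027,-0.0135],[0,0,0],-1],
  [[-0.0033,0.027,-0.0135],[0,0,0],-1],
  [[-0.0033,0.027,-0.0135],[0,0,0],-1],
  [[-0.0033,0.027,-0.0135],[0,0,0],-1],
  [[-0.0033,0.027,-0.0135],[0,0,0],-1],
  [[-0.0033,0.027,-0.0135],[0,0,0],-1],
  [[-0.0033,0.027,-0.0135],[0,0,0],-1],
])

```text
time_s: 24.73
tool_pos: [0.5222, -0.0048, 0.266]
orientation: [0.205, 1.21, -0.297]
ft_force: [-0.1, 0.9, -1.5]
gripper_width: 0.0237
```

>>> play_rows([
  [[-0.0033,0.027,-0.0135],[0,0,0],-1],
  [[-0.0033,0.027,-0.0135],[0,0,0],-1],
  [[-0.0033,0.027,-0.0135],[0,0,0],-1],
  [[-0.0033,0.027,-0.0135],[0,0,0],-1],
  [[-0.0033,0.027,-0.0135],[0,0,0],-1],
  [[-0.0033,0.027,-0.0135],[0,0,0],-1],
  [[-0.0033,0.027,-0.0135],[0,0,0],-1],
  [[-0.0033,0.027,-0.0135],[0,0,0],-1],
  [[-0.002,0.018,-0.009],[0,0,0],-1],
  [[-0.001,0.009,-0.0045],[0,0,0],-1],
])

```text
time_s: 25.57
tool_pos: [0.4855, 0.2676, 0.2512]
orientation: [0.202, 1.21, -0.293]
ft_force: [0.0, -0.3, -2.1]
gripper_width: 0.0241
```

>>> play_rows([
  [[0,0,0],[-0.045,0,0.017],-1],
  [[0,0,0],[-0.09,0.001,0.033],-1],
  [[0,0,0],[-0.09,0.001,0.033],-1],
  [[0,0,0],[-0.09,0.001,0.033],-1],
  [[0,0,0],[-0.09,0.001,0.033],-1],
  [[0,0,0],[-0.09,0.001,0.033],-1],
  [[0,0,0],[-0.09,0.001,0.033],-1],
  [[0,0,0],[-0.09,0.001,0.033],-1],
  [[0,0,0],[-0.09,0.001,0.033],-1],
  [[0,0,0],[-0.045,0,0.017],-1],
])

```text
time_s: 26.4
tool_pos: [0.4874, 0.2618, 0.2521]
orientation: [-0.321, 1.2, 0.458]
ft_force: [-0.1, 0.3, -2.5]
gripper_width: 0.0243
```

```bash
python3 - <<'E'
from h import *
go([.4847,.2953,.24],30,-20)
d=cam("side"); f=d["frame"]; cv2.imwrite("pics/s22.png",cv2.resize(f[40:280,150:420],None,fx=2.4,fy=2.4))
d=cam("top"); cv2.imwrite("pics/t22.png",d["frame"])
E
```

```text
t 26.4 pos [0.4874 0.2618 0.2521] shift tool [0.0163 0.0303 0.0095] n>= 1.0 rot [ 0.001  -0.0075 -0.0026] n>= 1.0 | q [-0.41 -0.13 -0.12  1.96 -0.02  0.97 -0.  ] f [-0.1  0.3 -2.5] w 0.0243
   yaw 30.1 pitch -19.6
```

View pics/s22.png

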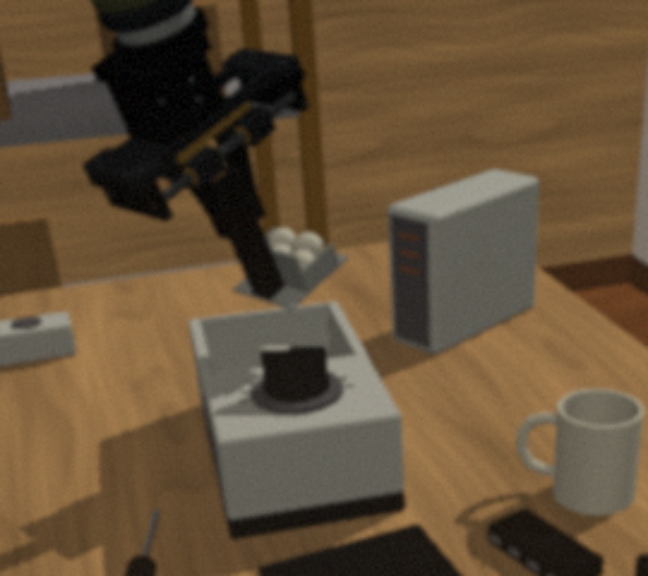

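View pics/t22.png

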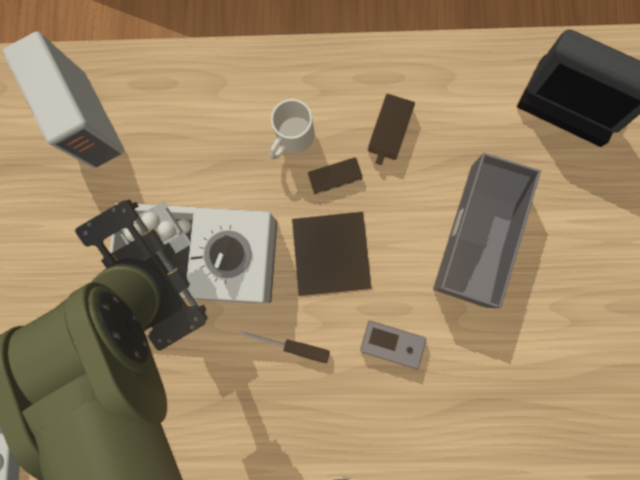

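>>> play_rows([
  [[0.008,0.015,0.005],[0,0,0],-1],
  [[0.008,0.015,0.005],[0,0,0],-1],
  [[0,0,0],[0,0.05,0],-1],
  [[0,0,0],[0,0.07,0],-1],
  [[0,0,0],[0,0.07,0],-1],
  [[0,0,0],[0,0.07,0],-1],
  [[0,0,0],[0,0.07,0],-1],
  [[0,0,0],[0,0.07,0],-1],
  [[0,0,0],[0,0.07,0],-1],
  [[0,0,0],[0,0.05,0],-1],
])

```text
time_s: 27.33
tool_pos: [0.4859, 0.2976, 0.2412]
orientation: [-0.455, 1.706, 0.381]
ft_force: [0.2, 0.2, -0.8]
gripper_width: 0.0241
```

>>> play_rows([
  [[0,0,0],[0,0.05,0],-1],
  [[0,0,0],[0,0.06,0],-1],
  [[0,0,0],[0,0.07,0],-1],
  [[0,0,0],[0,0.07,0],-1],
  [[0,0,0],[0,0.07,0],-1],
  [[0,0,0],[0,0.04,0],-1],
  [[0,0,0],[0,0,0],-1],
  [[0,0,0],[0,0,0],-1],
])

```text
time_s: 28.0
tool_pos: [0.4857, 0.2977, 0.2407]
orientation: [-0.548, 2.051, 0.314]
ft_force: [-0.6, 0.1, -1.1]
gripper_width: 0.0242
```

```bash
python3 - <<'E'
from h import *
go([.4847,.2953,.24],30,30)
s=env.get_state(); r0=R.from_rotvec(s["orientation"]); print("up60",r0.inv().apply([0,0,.06]).round(4))
d=cam("top"); f=d["frame"]; cv2.imwrite("pics/t23.png",cv2.resize(f[150:350,70:300],None,fx=3,fy=3))
E
```

```text
t 28.0 pos [0.4857 0.2977 0.2407] shift tool [ 0.0017 -0.0016 -0.0014] n>= 1.0 rot [ 0.     -0.0125 -0.0016] n>= 1.0 | q [-0.49  0.56 -0.14  1.22  0.02  1.9  -0.1 ] f [-0.6  0.1 -1.1] w 0.0242
   yaw 30.0 pitch 30.7
up60 [-0.0516  0.0001 -0.0306]
```

View pics/t23.png

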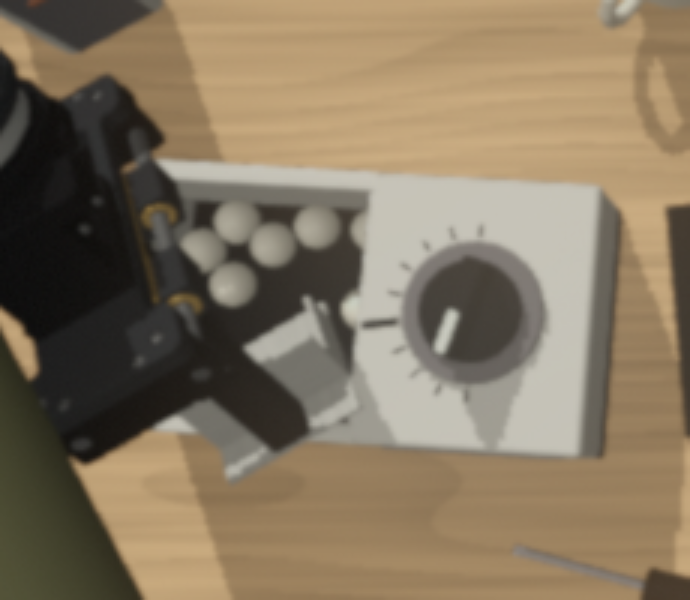

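>>> play_rows([
  [[-0.017,0,-0.01],[0,0,0],-1],
  [[-0.017,0,-0.01],[0,0,0],-1],
  [[-0.017,0,-0.01],[0,0,0],-1],
  [[0,0,0],[0,-0.105,0],-1],
  [[0,0,0],[0,-0.105,0],-1],
  [[0,0,0],[0,-0.105,0],-1],
  [[0,0,0],[0,-0.105,0],-1],
  [[0,0,0],[0,-0.105,0],-1],
  [[0,0,0],[0,0,0],-1],
])

```text
time_s: 28.8
tool_pos: [0.4822, 0.2957, 0.3037]
orientation: [-0.411, 1.537, 0.411]
ft_force: [-0.4, -0.6, -1.9]
gripper_width: 0.024
```

```bash
python3 - <<'E'
from h import *
go([.4911,.011,.25],4.7,0)
E
```

```text
t 28.8 pos [0.4822 0.2957 0.3037] shift tool [ 0.0541 -0.2511 -0.1344] n>= 7.0 rot [ 4.417e-01 -5.400e-03  1.000e-04] n>= 4.0 | q [-0.45  0.13 -0.16  1.56  0.02  1.46 -0.09] f [-0.4 -0.6 -1.9] w 0.024
   yaw 30.0 pitch 0.3
```

>>> play_rows([
  [[0,-0.028,-0.015],[0,0,0],-1],
  [[0,-0.028,-0.015],[0,0,0],-1],
  [[0,-0.028,-0.015],[0,0,0],-1],
  [[0,-0.028,-0.015],[0,0,0],-1],
  [[0,-0.028,-0.015],[0,0,0],-1],
  [[0.0135,-0.028,-0.015],[0,0,0],-1],
  [[0.0135,-0.028,-0.015],[0,0,0],-1],
  [[0.0135,-0.028,-0.015],[0,0,0],-1],
  [[0.0135,-0.027,-0.0144],[0,0,0],-1],
])

```text
time_s: 29.55
tool_pos: [0.4944, 0.0112, 0.2486]
orientation: [-0.411, 1.543, 0.41]
ft_force: [1.4, 0.6, -1.1]
gripper_width: 0.0236
```

>>> play_rows([
  [[0,0,0],[0.11,-0.0013,0],-1],
  [[0,0,0],[0.11,-0.0013,0],-1],
  [[0,0,0],[0.11,-0.0013,0],-1],
  [[0,0,0],[0.11,-0.0013,0],-1],
  [[0,0,0],[0,0,0],-1],
])

```text
time_s: 29.97
tool_pos: [0.4945, 0.0129, 0.2488]
orientation: [-0.065, 1.576, 0.062]
ft_force: [-0.6, -0.2, -2.1]
gripper_width: 0.0238
```

```bash
python3 - <<'E'
from h import *
go([.4911,.011,.11],4.7,0)
d=cam("top"); f=d["frame"]; cv2.imwrite("pics/t24.png",cv2.resize(f[150:350,70:300],None,fx=3,fy=3))
E
```

```text
t 29.9667 pos [0.4945 0.0129 0.2488] shift tool [ 0.1389 -0.0014 -0.0027] n>= 4.0 rot [-0.0015 -0.0062  0.0013] n>= 1.0 | q [-0.16 -0.01  0.08  1.81  0.    1.34 -0.  ] f [-0.6 -0.2 -2.1] w 0.0238
   yaw 4.6 pitch 0.4
```

View pics/t24.png

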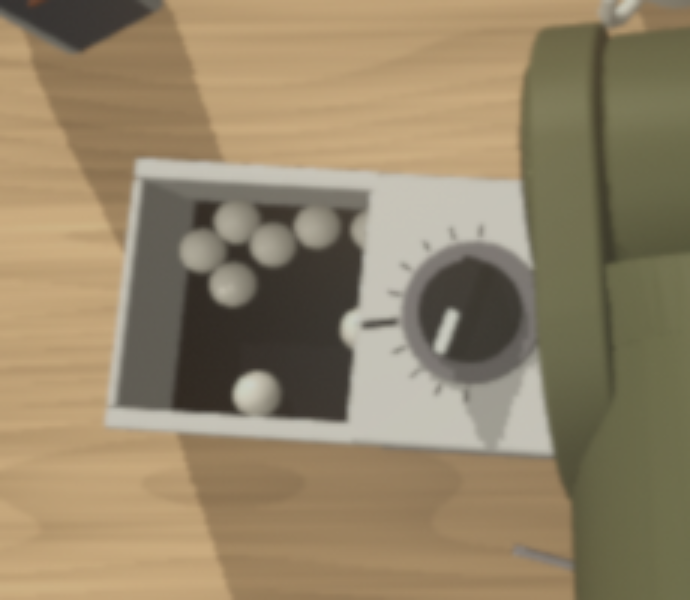

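>>> play_rows([
  [[0.02,0,-0.003],[0,-0.006,0],-1],
  [[0.035,-0.001,0],[0,0,0],-1],
  [[0.035,0,0],[0,0,0],-1],
  [[0.03,0,0],[0,0,0],-1],
  [[0.018,0,0],[0,0,0],-1],
  [[0,0,0],[0,0,0],-1],
  [[0,0,0],[0,0,0],-1],
])

```text
time_s: 30.6
tool_pos: [0.491, 0.0117, 0.1101]
orientation: [-0.069, 1.571, 0.067]
ft_force: [0.5, -0.4, -0.5]
gripper_width: 0.0237
```

```bash
python3 - <<'E'
from h import *
go([.4911,.011,.0992],4.7,0)
E
```

```text
t 30.6 pos [0.491  0.0117 0.1101] shift tool [ 0.0109 -0.0007  0.    ] n>= 1.0 rot [ 0.004  -0.0017  0.0012] n>= 1.0 | q [-0.16  0.1   0.08  2.   -0.01  1.05  0.01] f [ 0.5 -0.4 -0.5] w 0.0237
   yaw 4.9 pitch 0.1
```

>>> play_rows([
  [[0.004,-0.0007,0],[0,0,0],-1],
  [[0.004,0,0],[0,0,0],-1],
  [[0.003,0,0],[0,0,0],-1],
  [[0,0,0],[0,0,0],-1],
  [[0,0,0],[0,0,0],-1],
])

```text
time_s: 31.02
tool_pos: [0.4916, 0.011, 0.0997]
orientation: [-0.067, 1.569, 0.065]
ft_force: [-0.0, 0.1, -1.4]
gripper_width: 0.0238
```

```bash
python3 - <<'E'
from h import *
go([.4911,.011,.0992],4.7,0)
d=cam("side"); f=d["frame"]; cv2.imwrite("pics/s25.png",cv2.resize(f[130:330,200:400],None,fx=3,fy=3))
d=cam("top"); f=d["frame"]; cv2.imwrite("pics/t25.png",cv2.resize(f[190:310,270:400],None,fx=5,fy=5))
E
```

```text
t 31.0167 pos [0.4916 0.011  0.0997] shift tool [ 0.0005  0.0001 -0.0005] n>= 1.0 rot [0.0021 0.0011 0.001 ] n>= 1.0 | q [-0.16  0.11  0.08  2.01 -0.01  1.03  0.02] f [-0.   0.1 -1.4] w 0.0238
   yaw 4.8 pitch -0.1
```

View pics/s25.png

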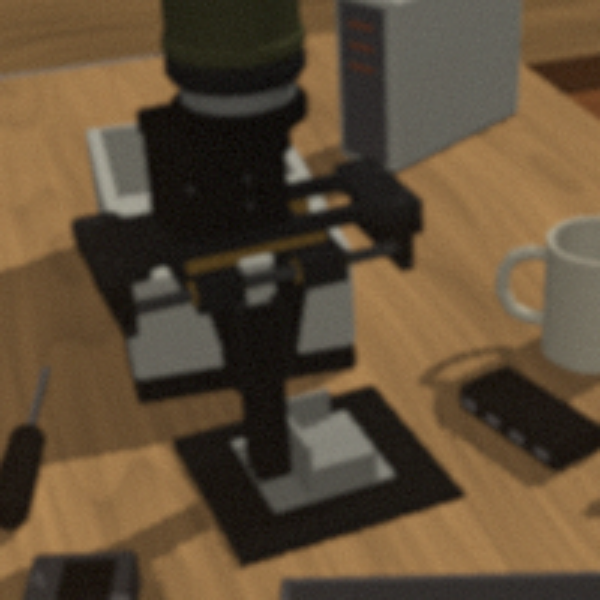

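View pics/t25.png

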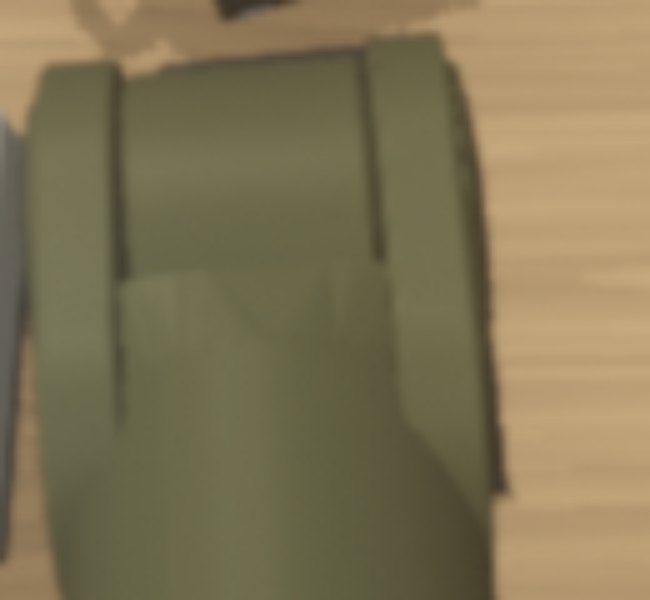

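>>> play_rows([
  [[0.001,0,0],[0,0,0],-1],
  [[0,0,0],[0,0,0],-1],
  [[0,0,0],[0,0,0],-1],
])

```text
time_s: 31.37
tool_pos: [0.4914, 0.011, 0.0984]
orientation: [-0.067, 1.569, 0.065]
ft_force: [-0.1, -0.4, -1.0]
gripper_width: 0.0236
```

>>> play_rows([
  [[0,0,0],[0,0,0],0],
  [[0,0,0],[0,0,0],0],
  [[0,0,0],[0,0,0],0],
  [[0,0,0],[0,0,0],0.6],
  [[0,0,0],[0,0,0],0.6],
  [[0,0,0],[0,0,0],0.6],
  [[0,0,0],[0,0,0],0.6],
  [[0,0,0],[0,0,0],0.6],
  [[0,0,0],[0,0,0],0.6],
  [[0,0,0],[0,0,0],0.6],
])

```text
time_s: 32.2
tool_pos: [0.4914, 0.011, 0.0983]
orientation: [-0.067, 1.569, 0.065]
ft_force: [-0.3, -0.5, -0.2]
gripper_width: 0.0691
```

Rise, then look at the scoop and measure the dial.

>>> play_rows([
  [[-0.02,0,0],[0,0,0],0.6],
  [[-0.035,0,0],[0,0,0],0.6],
  [[-0.035,0,0],[0,0,0],0.6],
  [[-0.035,0,0],[0,0,0],0.6],
  [[-0.02,0,0],[0,0,0],0.6],
  [[0,0,0],[0,0,0],0.6],
])

```text
time_s: 32.7
tool_pos: [0.4942, 0.0113, 0.2488]
orientation: [-0.066, 1.56, 0.065]
ft_force: [-0.1, -0.9, 0.2]
gripper_width: 0.0696
```

```bash
python3 - <<'E'
from h import *
d=cam("side"); f=d["frame"]; cv2.imwrite("pics/s26.png",cv2.resize(f[130:330,200:400],None,fx=3,fy=3))
d=cam("top"); f=d["frame"]; cv2.imwrite("pics/t26.png",f)
def yaw(v): return np.degrees(np.arctan2(v[1],v[0]))
pt=ray(d,(np.array([(504,256),(487,308)])+.5)/4-.5+[95,190],.144)
print("pointer rel unit", yaw(pt[1]-pt[0])-UY, "q =", 180-(yaw(pt[1]-pt[0])-UY))
print("dial centre from unit frame",unit(0,-.071,.137))
E
```

```text
pointer rel unit 166.91004480010952 q = 13.089955199890483
dial centre from unit frame [0.51130009 0.19119067 0.137     ]
```

View pics/s26.png

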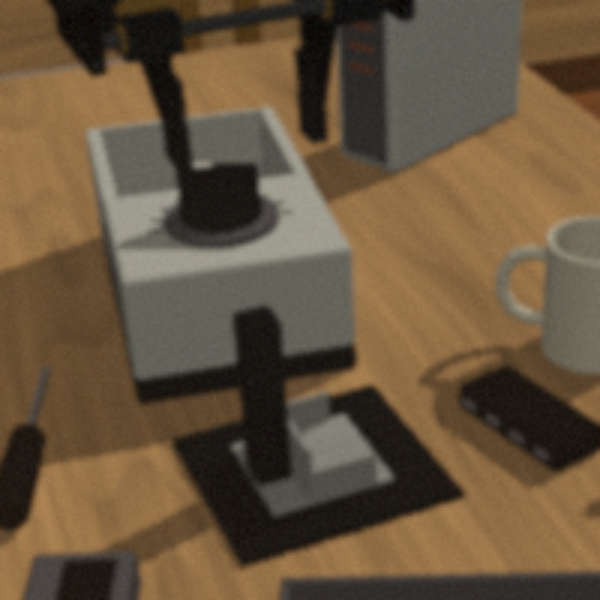

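View pics/t26.png

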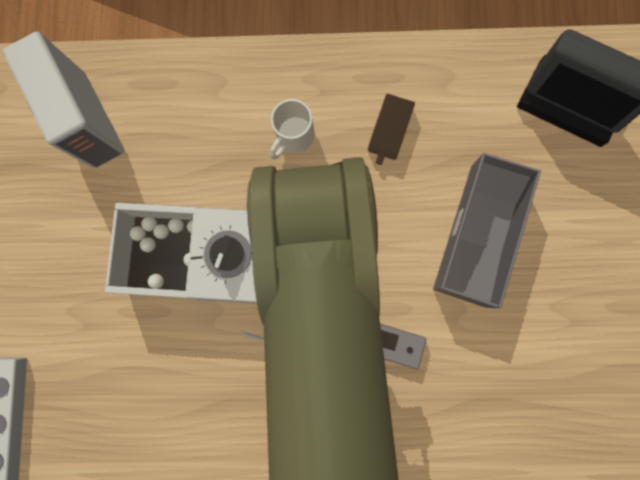

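```bash
python3 - <<'E'
from h import *
d=cam("top")
c=lambda p:(np.array(p,float)+.5)/4-.5+[95,190]
t=ray(d,[c((385,273)),c((430,268))],.1); 
for C0 in ([.511,.190],[.5113,.1912]):
    v=(t[0]+t[1])[:2]/2-C0; a=np.degrees(np.arctan2(v[1],v[0])); print("tick world yaw",a,"q",180-(a-UY))
f=d["frame"][190:310,95:290]; g=cv2.resize(f,None,fx=4,fy=4,interpolation=cv2.INTER_CUBIC)
w=((g.min(2)>150)).astype(np.uint8); 
m=np.zeros_like(w); cv2.circle(m,(533,255),62,1,-1); w&=m
n,l,st,ce=cv2.connectedComponentsWithStats(w); print(st[1:],ce[1:])
k=1+np.argmax(st[1:,4]); ys,xs=np.where(l==k); r=cv2.minAreaRect(np.c_[xs,ys].astype(np.float32)); print(r)
bx=cv2.boxPoints(r); P=ray(d,[c(b) for b in bx],.144)
e=[(P[1]-P[0])[:2],(P[2]-P[1])[:2]]; e=max(e,key=np.linalg.norm); print("line len",np.linalg.norm(e),"yaw",np.degrees(np.arctan2(e[1],e[0])),"ctr",P.mean(0))
go([.511,.190,.23],72.5)
E
```

```text
tick world yaw 95.10361504196837 q 80.69638495803163
tick world yaw 95.52472152107885 q 80.27527847892115
[[484 254  26  49 633]] [[496.25908373 276.75039494]]
((495.7987365722656, 277.1889953613281), (14.569011688232422, 48.49752426147461), 20.2248592376709)
line len 0.019945766789583513 yaw -19.435887773312846 ctr [0.4987812  0.19643624 0.144     ]
t 32.85 pos [0.4909 0.0111 0.2426] shift tool [0.0124 0.1766 0.035 ] n>= 5.0 rot [-1.1814e+00 -1.0000e-03  7.0000e-04] n>= 10.0 | q [-0.16 -0.02  0.08  1.83  0.    1.33  0.01] f [-0.2 -0.4 -0.1] w 0.0696
   yaw 4.8 pitch 0.0
```

>>> play_rows([
  [[0,0.03,0.006],[0,0,0],0.6],
  [[0,0.035,0.007],[0,0,0],0.6],
  [[0,0.035,0.007],[0,0,0],0.6],
  [[0,0.035,0.007],[0,0,0],0.6],
  [[0,0.03,0.006],[0,0,0],0.6],
  [[0,0.012,0.002],[0,0,0],0.6],
  [[0,0,0],[0,0,0],0.6],
])

```text
time_s: 33.43
tool_pos: [0.5098, 0.1941, 0.2409]
orientation: [-0.072, 1.573, 0.07]
ft_force: [0.1, 0.1, 0.6]
gripper_width: 0.0699
```

>>> play_rows([
  [[0,0,0],[-0.116,0,0],0.6],
  [[0,0,0],[-0.116,0,0],0.6],
  [[0,0,0],[-0.116,0,0],0.6],
  [[0,0,0],[-0.116,0,0],0.6],
  [[0,0,0],[-0.116,0,0],0.6],
  [[0,0,0],[-0.116,0,0],0.6],
  [[0,0,0],[-0.116,0,0],0.6],
  [[0,0,0],[-0.116,0,0],0.6],
  [[0,0,0],[-0.116,0,0],0.6],
  [[0,0,0],[-0.116,0,0],0.6],
])

```text
time_s: 34.27
tool_pos: [0.5111, 0.1877, 0.2419]
orientation: [-0.969, 1.348, 0.967]
ft_force: [0.1, 0.2, 0.6]
gripper_width: 0.0697
```

>>> play_rows([
  [[0,0,0],[0,0,0],0.6],
])

```text
time_s: 34.35
tool_pos: [0.5112, 0.1879, 0.2419]
orientation: [-0.967, 1.349, 0.964]
ft_force: [0.3, -0.5, -0.3]
gripper_width: 0.0697
```

```bash
python3 - <<'E'
from h import *
go([.5112,.191,.137],71.5)
E
```

```text
t 34.35 pos [0.5112 0.1879 0.2419] shift tool [0.1049 0.0009 0.0033] n>= 3.0 rot [-0.0038 -0.0031 -0.0003] n>= 1.0 | q [-0.28  0.1  -0.13  1.71  0.02  1.33  0.83] f [ 0.3 -0.5 -0.3] w 0.0697
   yaw 71.3 pitch 0.2
```

>>> play_rows([
  [[0.02,0.001,0.003],[-0.004,-0.003,0],0.6],
  [[0.03,0,0],[0,0,0],0.6],
  [[0.025,0,0],[0,0,0],0.6],
  [[0.02,0,0],[0,0,0],0.6],
  [[0.01,0,0],[0,0,0],0.6],
  [[0,0,0],[0,0,0],0.6],
  [[0,0,0],[0,0,0],0.6],
])

```text
time_s: 34.93
tool_pos: [0.5116, 0.1929, 0.1381]
orientation: [-0.966, 1.344, 0.967]
ft_force: [0.2, -0.5, 1.0]
gripper_width: 0.0698
```

```bash
python3 - <<'E'
from h import *
go([.5112,.191,.137],71.5)
d=cam("side"); f=d["frame"]; cv2.imwrite("pics/s27.png",cv2.resize(f[100:280,200:360],None,fx=3.5,fy=3.3))
E
```

```text
t 34.9333 pos [0.5116 0.1929 0.1381] shift tool [ 0.0011 -0.0002 -0.002 ] n>= 1.0 rot [-0.0022  0.0016  0.0005] n>= 1.0 | q [-0.29  0.18 -0.13  1.84  0.03  1.12  0.82] f [ 0.2 -0.5  1. ] w 0.0698
   yaw 71.4 pitch -0.1
```

View pics/s27.png

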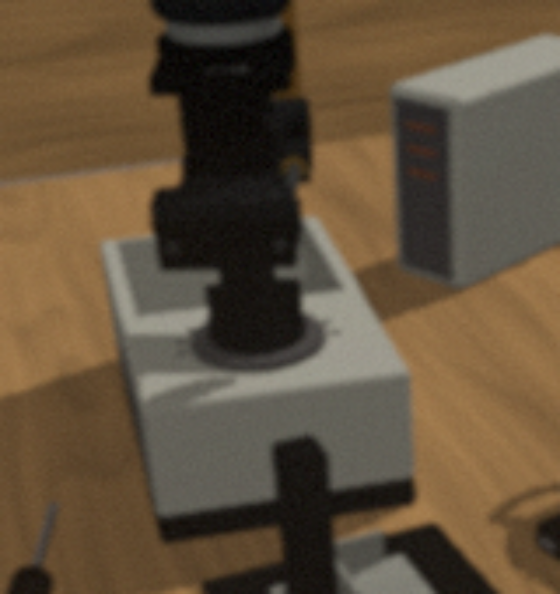

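Close on the bar (with the 2 mm correction along the jaws).

>>> play_rows([
  [[0.001,0,-0.002],[0,0,0],-1],
  [[0,0,0],[0,0,0],-1],
  [[0,0,0],[0,0,0],-1],
  [[0,0,0],[0,0,0],-1],
  [[0,0,0],[0,0,0],-1],
  [[0,0,0],[0,0,0],-1],
  [[0,0,0],[0,0,0],-1],
  [[0,0,0],[0,0,0],-1],
  [[0,0,0],[0,0,0],-1],
  [[0,0,0],[0,0,0],-1],
])

```text
time_s: 35.82
tool_pos: [0.5106, 0.1908, 0.1371]
orientation: [-0.968, 1.344, 0.968]
ft_force: [-1.0, -1.9, 1.1]
gripper_width: 0.0137
```

>>> play_rows([
  [[0,0,0],[0,0,0],-1],
  [[0,0,0],[0,0,0],-1],
  [[0,0,0],[0,0,0],-1],
])

```text
time_s: 36.07
tool_pos: [0.5106, 0.1908, 0.1371]
orientation: [-0.968, 1.344, 0.968]
ft_force: [-3.9, -4.5, 2.7]
gripper_width: 0.014
```

```bash
python3 - <<'E'
from h import *
go([.5112,.191,.137],5.6)
E
```

```text
t 36.0667 pos [0.5106 0.1908 0.1371] shift tool [ 0.0001 -0.0005  0.0004] n>= 1.0 rot [1.1497e+00 7.0000e-04 0.0000e+00] n>= 10.0 | q [-0.29  0.18 -0.13  1.84  0.03  1.12  0.82] f [-3.9 -4.5  2.7] w 0.014
   yaw 71.5 pitch -0.0
```

>>> play_rows([
  [[0,0,0],[0.08,0,0],-1],
  [[0,0,0],[0.08,0,0],-1],
  [[0,0,0],[0.08,0,0],-1],
  [[0,0,0],[0.08,0,0],-1],
  [[0,0,0],[0.08,0,0],-1],
  [[0,0,0],[0.08,0,0],-1],
  [[0,0,0],[0.08,0,0],-1],
  [[0,0,0],[0,0,0],-1],
])

```text
time_s: 36.73
tool_pos: [0.5113, 0.1918, 0.1371]
orientation: [-0.536, 1.5, 0.537]
ft_force: [-0.0, -2.7, 0.7]
gripper_width: 0.0139
```

>>> play_rows([
  [[0,0,0],[0.08,0,0],-1],
  [[0,0,0],[0.08,0,0],-1],
  [[0,0,0],[0.08,0,0],-1],
  [[0,0,0],[0.08,0,0],-1],
  [[0,0,0],[0.08,0,0],-1],
  [[0,0,0],[0.08,0,0],-1],
  [[0,0,0],[0.08,0,0],-1],
  [[0,0,0],[0,0,0],-1],
  [[0,0,0],[0,0,0],-1],
])

```text
time_s: 37.48
tool_pos: [0.5123, 0.1922, 0.1371]
orientation: [-0.101, 1.563, 0.105]
ft_force: [5.9, -0.2, -4.7]
gripper_width: 0.0138
```

```bash
python3 - <<'E'
from h import *
go([.5112,.191,.137],5.6)
E
```

```text
t 37.4833 pos [0.5123 0.1922 0.1371] shift tool [ 0.0001 -0.0011 -0.0013] n>= 1.0 rot [ 0.0337  0.005  -0.0024] n>= 1.0 | q [-0.38  0.18 -0.03  1.84  0.01  1.12 -0.28] f [ 5.9 -0.2 -4.7] w 0.0138
   yaw 7.5 pitch -0.3
```

>>> play_rows([
  [[0,-0.001,-0.001],[0.034,0,0],-1],
  [[0,0,0],[0,0,0],-1],
  [[0,0,0],[0,0,0],-1],
  [[0,0,0],[0,0,0],-1],
])

```text
time_s: 37.82
tool_pos: [0.5123, 0.1922, 0.1372]
orientation: [-0.073, 1.562, 0.08]
ft_force: [8.3, 2.2, -7.4]
gripper_width: 0.0138
```

```bash
python3 - <<'E'
from h import *
go([.5112,.191,.137],5.6)
E
```

```text
t 37.8167 pos [0.5123 0.1922 0.1372] shift tool [ 0.0002 -0.0011 -0.0013] n>= 1.0 rot [ 0.0002  0.0074 -0.0041] n>= 1.0 | q [-0.38  0.18 -0.03  1.84  0.    1.11 -0.31] f [ 8.3  2.2 -7.4] w 0.0138
   yaw 5.6 pitch -0.4
```

>>> play_rows([
  [[0,0,0],[0,0,0],0.4],
  [[0,0,0],[0,0,0],0.4],
  [[0,0,0],[0,0,0],0.4],
  [[0,0,0],[0,0,0],0.4],
  [[0,0,0],[0,0,0],0.4],
  [[0,0,0],[0,0,0],0.4],
  [[0,0,0],[0,0,0],0.4],
  [[0,0,0],[0,0,0],0.4],
])

```text
time_s: 38.48
tool_pos: [0.51, 0.1907, 0.1372]
orientation: [-0.073, 1.568, 0.075]
ft_force: [-0.1, -0.4, -0.3]
gripper_width: 0.0572
```

>>> play_rows([
  [[-0.02,0,0],[0,0,0],0.4],
  [[-0.03,0,0],[0,0,0],0.4],
  [[-0.03,0,0],[0,0,0],0.4],
  [[-0.03,0,0],[0,0,0],0.4],
  [[0,0,-0.02],[0,0,0],0.4],
  [[0,0,-0.02],[0,0,0],0.4],
  [[0,0,0],[0,0,0],0.4],
])

```text
time_s: 39.07
tool_pos: [0.4675, 0.1871, 0.2479]
orientation: [-0.073, 1.568, 0.077]
ft_force: [0.5, -0.2, 0.9]
gripper_width: 0.0608
```

```bash
python3 - <<'E'
from h import *
go([.40,.36,.30],5.6)
d=cam("top"); f=d["frame"]; cv2.imwrite("pics/t28.png",f)
d=cam("wrist"); cv2.imwrite("pics/w28.png",d["frame"])
E
```

```text
t 39.0667 pos [0.4675 0.1871 0.2479] shift tool [-0.0518  0.1787 -0.0506] n>= 5.0 rot [-0.0021  0.0012 -0.0022] n>= 1.0 | q [-0.39  0.01 -0.04  1.8  -0.    1.33 -0.34] f [ 0.5 -0.2  0.9] w 0.0608
   yaw 5.5 pitch -0.1
```

View pics/t28.png

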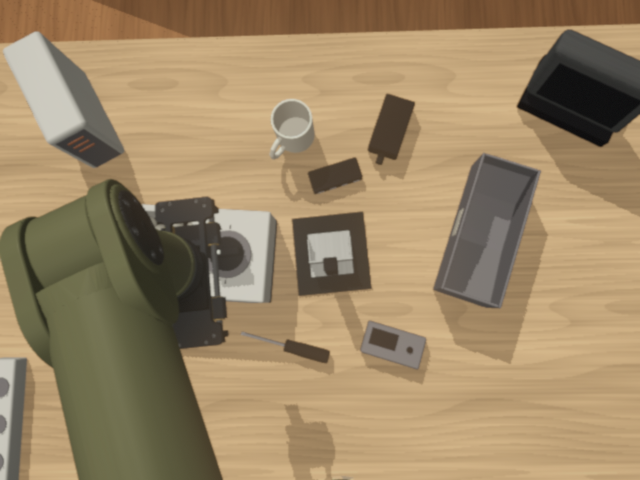

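View pics/w28.png

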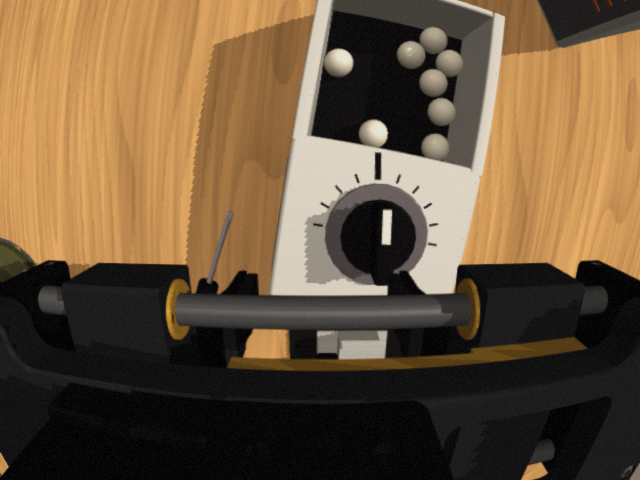

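>>> play_rows([
  [[-0.005,0.03,-0.018],[0,0,0],0.4],
  [[-0.005,0.03,-0.018],[0,0,0],0.4],
  [[-0.005,0.03,-0.018],[0,0,0],0.4],
  [[-0.005,0.03,-0.018],[0,0,0],0.4],
  [[-0.005,0.03,-0.018],[0,0,0],0.4],
  [[-0.005,0.03,-0.018],[0,0,0],0.4],
  [[0,0.03,-0.018],[0,0,0],0.4],
  [[0,0.03,-0.018],[0,0,0],0.4],
  [[0,0.03,-0.018],[0,0,0],0.4],
  [[0,0.03,-0.018],[0,0,0],0.4],
])

```text
time_s: 40.0
tool_pos: [0.2622, 0.47, 0.277]
orientation: [-0.072, 1.568, 0.075]
ft_force: [0.8, -0.6, 0.2]
gripper_width: 0.0612
```

```bash
python3 - <<'E'
from h import *
go([.25,.57,.30],5.6)
d=cam("top"); f=d["frame"]; cv2.imwrite("pics/t29.png",cv2.resize(f[190:310,95:290],None,fx=4,fy=4,interpolation=cv2.INTER_CUBIC))
cv2.imwrite("pics/t29s.png",cv2.resize(f[200:310,280:380],None,fx=5,fy=5,interpolation=cv2.INTER_CUBIC))
E
```

```text
t 40.0 pos [0.2622 0.47   0.277 ] shift tool [-0.0228  0.1008 -0.0028] n>= 3.0 rot [-0.0045  0.0017 -0.0021] n>= 1.0 | q [-0.74  0.08 -0.39  1.67  0.03  1.4  -1.04] f [ 0.8 -0.6  0.2] w 0.0612
   yaw 5.3 pitch -0.1
```

View pics/t29.png

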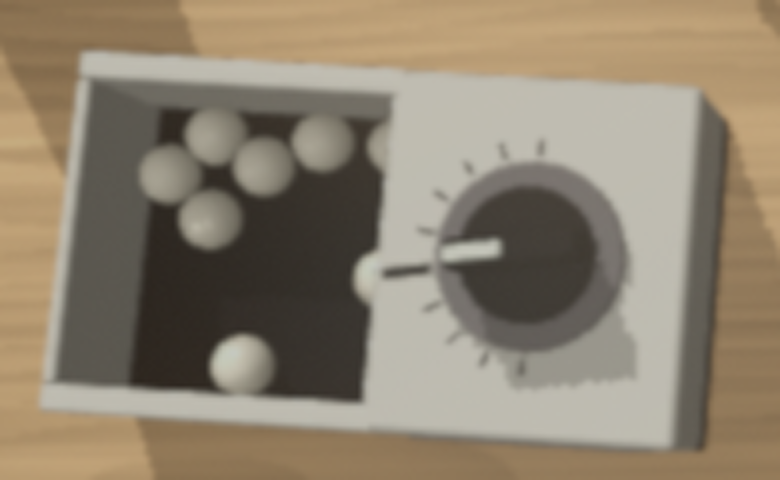

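View pics/t29s.png

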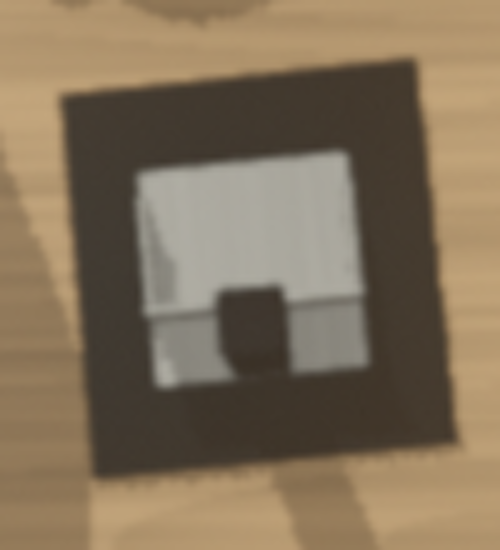

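```bash
python3 - <<'E'
from h import *
d=cam("top")
c=lambda p:(np.array(p,float)+.5)/4-.5+[95,190]
yaw=lambda e:np.degrees(np.arctan2(e[1],e[0]))
g=cv2.resize(d["frame"][190:310,95:290],None,fx=4,fy=4,interpolation=cv2.INTER_CUBIC)
m=np.zeros(g.shape[:2],np.uint8); cv2.rectangle(m,(443,215),(560,300),1,-1)
for th in (140,155,165):
    w=(g.min(2)>th).astype(np.uint8)&m; n,l,st,ce=cv2.connectedComponentsWithStats(w); k=1+np.argmax(st[1:,4])
    ys,xs=np.where(l==k); vx,vy,x0,y0=cv2.fitLine(np.c_[xs,ys].astype(np.float32),cv2.DIST_L2,0,.01,.01).ravel()
    if vx>0: vx,vy=-vx,-vy
    P=ray(d,[c((x0,y0)),c((x0+30*vx,y0+30*vy))],.144); a=yaw(P[1]-P[0]); print("line yaw",a.round(2),"q",(180-(a-UY)).round(2),"ctr",P[0].round(4), "radial yaw from axis",yaw((P[0]-np.array([.5112,.191,0]))[:2]).round(1))
T=ray(d,[c((385,273)),c((430,268))],.1); print("tick line yaw",yaw(T[0]-T[1]))
cc=lambda p:(np.array(p,float)+.5)/5-.5+[280,200]
S=ray(d,[cc(p) for p in [(137,172),(350,152),(369,365),(158,387)]],.0065); M=ray(d,[cc(p) for p in [(62,93),(416,60),(456,442),(95,477)]],.004)
print("scoop mid",S.mean(0).round(4),"mat",M.mean(0).round(4))
E
```

```text
line yaw 95.7 q 80.1 ctr [0.51   0.2075 0.144 ] radial yaw from axis 94.0
line yaw 95.48 q 80.32 ctr [0.5101 0.2075 0.144 ] radial yaw from axis 93.9
line yaw 95.47 q 80.33 ctr [0.5101 0.2075 0.144 ] radial yaw from axis 94.0
tick line yaw 95.59450954008014
scoop mid [0.5188 0.0147 0.0065] mat [0.52   0.0134 0.004 ]
```

>>> play_rows([
  [[0,0,0],[0,0,0],0.4],
  [[0,0,0],[0,0,0],0.4],
  [[0,0,0],[0,0,0],0.4],
  [[0,0,0],[0,0,0],0.4],
  [[0,0,0],[0,0,0],0.4],
  [[0,0,0],[0,0,0],0.4],
  [[0,0,0],[0,0,0],0.4],
  [[0,0,0],[0,0,0],0.4],
  [[0,0,0],[0,0,0],0.4],
  [[0,0,0],[0,0,0],0.4],
])

```text
time_s: 40.93
tool_pos: [0.2627, 0.4684, 0.2773]
orientation: [-0.072, 1.568, 0.075]
ft_force: [0.8, 0.6, 0.4]
gripper_width: 0.0614
```

```bash
python3 - <<'E'
from h import *
d=cam("top"); f=d["frame"]; cv2.imwrite("pics/t30.png",f)
a=cv2.imread("pics/top0.png").astype(int); df=np.abs(a-f).max(2); df[:, :]=df; cv2.imwrite("pics/d30.png",(df>40).astype(np.uint8)*255)
E
```

```text
(no output)
```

View pics/t30.png

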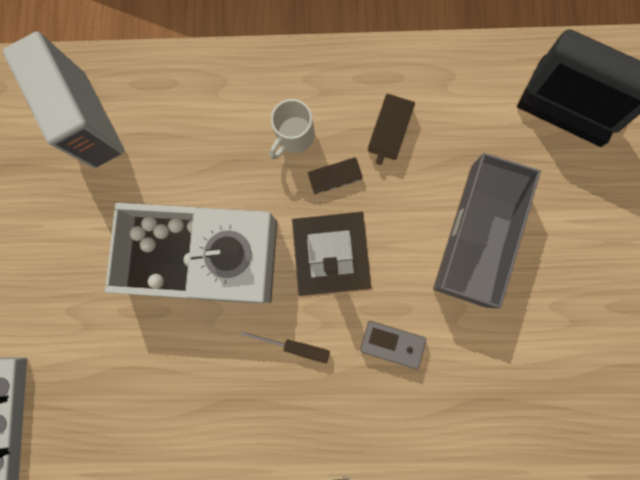

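View pics/d30.png

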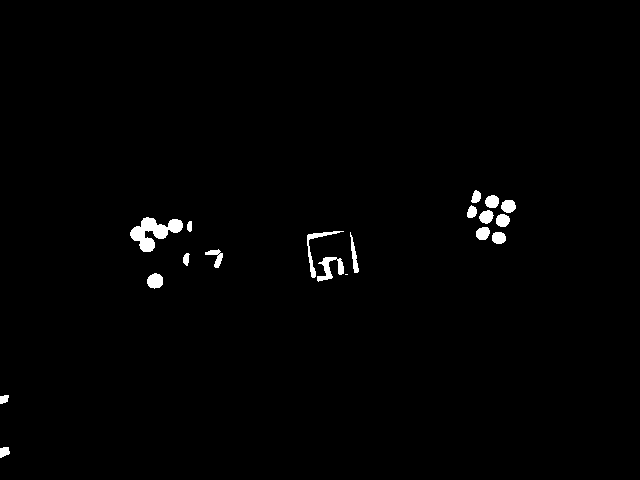

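The difference image shows changes only in the balls, the dial pointer and the scoop, plus the gripper at the picture's left edge. Nothing else on the table has moved, so I'm handing in.

```bash
python3 -c "
from station import env
print(env.hand_in())"
```

```text
the job is handed in; nothing more can be done
None
```

The job is done and handed in at about 41 s of the 210 s allowed. All 8 balls are in the bay, the dial points at the long mark, and the scoop stands on its mat.

- **Balls:** I moved them in two scoop loads of 4. The last pictures show all 8 in the bay and the tub empty.
- **Dial:** I turned it clockwise from about 13–15° after all the balls were in. The pointer now measures q ≈ 80.1–80.3° against the target of 80°. Its direction is 95.5–95.7°, and the mark's is 95.6°.
- **Scoop:** I put it down before turning the dial, because the gripper had to be free. Its footprint centre measures about 2 mm from the mat's centre, and it had not been knocked aside.
- **Other things on the table:** comparing the first and last top views, only the balls, the pointer, the scoop and the arm changed.

**Slip:** after the first scoop-up, a wrong sign in one of my moves pressed the scoop's rear edge onto the tub floor. The wrist force read 29 N at the end of that move, against a limit of 120 N, and I lifted away on the next move. The excess balls fell off the scoop back into the tub. I saw no disagreement between checks beyond the camera calibration's few millimetres.

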